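# Chock the lamp tubes, then set the drilling slide free of backlash

## Task

Push the row of three lamp tubes on the carriage together against the red fence with the rubber chock, its sloping face first, and leave the chock standing square and tight against the last tube so that the row cannot roll. Only then, with its crank, turn the handwheel clockwise well past the red pointer and come back counter-clockwise, without going under it, to stop with the white index line at the pointer, so that all the backlash is taken up in the counter-clockwise direction; let go. Do not knock the glass lamp over the wheel or disturb the other things on the table.

Things in the scene. Friction and masses are not known exactly. Their poses are not given: they have to be found in the camera images.
- stand: green cast drilling slide, fixed to the table. Origin: on the table under the middle of the slide; x points away from the robot across the slide, y runs along the slide to the robot's left, z up. In this frame the handwheel head is at the right-hand end (centre x 10, y -220, z 115 mm) and the carriage's travel lies at y -80 to +260 mm.
- carriage: steel plate 160 x 260 x 14 mm that slides along the stand's y on friction (about 16 N). Origin: on the middle line of its underside, 51 mm above the table, axes as the stand's; the plate covers x -68 to 92, y -130 to 130 mm of this frame and its top is at z 14 mm. At its right-hand end stands a red fence 50 mm high whose inner face is at y -118 mm. Moved only by the rack: +y (left, away from the wheel) when the wheel is turned clockwise.
- tube1: brass lamp tube, 40 mm diameter, 130 mm long, about 0.4 kg, lying across the carriage nearest the fence; origin at its centre, x along its length. It rolls freely along the carriage's y.
- tube2: copper lamp tube, same size, middle of the row.
- tube3: brass lamp tube, same size, at the open (left) end of the row.
- chock: black rubber chock 110 mm (its x) by 60 mm (y -30 to +30) by 40 mm high, about 0.5 kg, with a yellow upright grip block on top: 26 mm thick (x), 40 mm (y, centred at y +9), from z 40 to 86 mm. Origin: centre of its underside. The -y face is the slope that goes against a tube (20 degrees off upright, foot at y -30). With the three tubes tight against the fence and the chock tight against tube3, the chock's origin is at y +26 mm in the carriage's frame.
- wheel (a joint): handwheel angle, rad; 0 at the start, grows clockwise as seen by someone standing at the robot and facing the wheel; limits -0.8 and 3.6. The white index line lines up with the red pointer when this equals joint mark. 1 rad moves the rack 25 mm.
- mark (a joint): angle of the red pointer clamped on the dial, rad, same zero and sense as joint wheel; between 1.0 and 1.9. Do not move it.
- axle (a point): centre of the black handwheel (144 mm diameter), on its front face. Axes: z out of the face, along the axle, leaning 26 degrees from vertical towards the robot; at wheel angle 0, x points up the slope away from the robot and y to the left; x and y turn with the wheel. The crank stands at y +55 mm, the index line at y -78 mm.
- crank_mid (a point): point on the axis of the crank grip, 46 mm out from the wheel's front face. The grip is a wooden cylinder 22 mm diameter standing out along the axle's z from 10 to 68 mm above the wheel's face, 55 mm off the axle, free to spin on its own pin. Turning takes about 9 N on the grip while the carriage is dragged and about 1 to 2 N while the play is being crossed.
- index (a point): outer end of the white index line, turning with the wheel, 78 mm from the axle, level with the wheel's face.
- mark_tip (a point): inner end of the red pointer, 78 mm from the axle, level with the wheel's face: index and pointer agree when these points coincide. Its x points along the dial circle counter-clockwise, its y to the axle.
- rack: brass toothed rack bar along the front of the bed, geared to the wheel without slip; its blue lug (20 mm wide in y) stands between two red ears of the carriage 30 mm apart. The free play between lug and ears is 10 mm in all (0.4 rad of wheel). Origin at the lug's foot, axes as the stand's.
- ears (a point): point midway between the carriage's two red ears, on top. In the rack's frame its y is -5 mm when the play has been taken up turning clockwise, +5 mm when taken up turning counter-clockwise; anything between at the start.
- globe (a point): centre of the amber glass globe (80 mm diameter) of the brass work lamp that hangs over the upper half of the handwheel; lamp post behind the wheel. It bars a hand pointing straight down at the crank there. Do not touch.
- lamp: the whole work lamp (brass post and glass globe), fixed to the stand; origin at the stand's origin.
- glue: glue jar, 56 mm diameter, 130 mm tall; bystander, leave it; origin under its middle.
- tin: tin, 74 mm diameter, 100 mm tall; bystander, leave it; origin under its middle.
- mug: blue mug, 80 mm diameter, 90 mm tall; bystander, leave it; origin under its middle.
- driver: orange screwdriver 190 mm long, lying; bystander, leave it; origin under its middle.
- socket1: brass lamp socket, 48 mm wide, 75 mm tall; bystander, leave it; origin under its middle.
- socket2: brass lamp socket, 48 mm wide, 75 mm tall; bystander, leave it; origin under its middle.
- stem_blank: round wooden blank, 48 mm diameter, 100 mm tall, standing; bystander, leave it; origin under its middle.
Not all that is in view belongs to the job. What is shaped like the chock but green is not meant.

How it is judged:
By the outcome, as a careful person would: the job done as asked, in the order asked, and still so for the second after the job is handed in, with the robot touching nothing.
It also fails if it takes over 51 s, if anything falls off the work surface, if the arm or the gripper's body presses on something with over 40 N, if the wrist force passes 120 N, or if a joint passes its speed limit or range.

## Robot

A 6-joint arm with a two-finger parallel gripper is mounted at the origin on the work surface. World frame = base frame: x ahead of the robot, y to its left, z up, the work surface at z = 0. Lengths are in mm, angles in rad, forces in N, time in s.
With the tool pointing down it reaches from about 400 to 925 mm from the base axis. Payload 12.5 kg.
Tool frame: the origin (TCP) lies on the centre line of the jaws, within the pads' length; the fingertips stand 17 mm ahead of it and the grasp point (between the pads) lies 2 mm behind it; z points along the fingers, y is the line along which they close (so a half turn about z gives the same grasp; the last joint's range is limited). The gripper opens to 95 mm and grips with 3 to 60 N. Pads are 20 mm wide; open, the fingers measure 119 mm over their backs; the gripper's body (75 mm by 180 mm) begins 59 mm behind the grasp point.
Start: joints at [1.16, 0.491, 1.559, -0, 1.092, -0.106], TCP at [187.547, 596.216, 206.161] pointing down, gripper open.
Joint ranges: [-3.1, 3.1], [-0.84, 2.19], [0.05, 2.79], [-1.13, 4.28], [0.06, 2.93], [-2.69, 2.69]. Speed limits (rad/s): [2.22, 2.22, 2.79, 3.14, 3.14, 3.14].

## Interface

Orientations are given as [roll, pitch, yaw] about the fixed x, y, z axes, in that order (R = Rz(yaw) Ry(pitch) Rx(roll)).
In Python, from cell import env gives the robot as it stands.
- The arm moves only by the tool drive_tool, never from a script. Its argument "deltas" is text: rows parted by semicolons, each of 4 numbers parted by spaces: the shift along the world's x, y, z normalised to -1 to 1, where 1 is 100 mm, then the turn about the world's z normalised to -1 to 1, where 1 is 180 degrees. A call has 1 to 10 rows; each row shifts and turns the commanded pose from where the row before left it; what a row does not reach is not made up. A row lasts 1/12 s, in which the tool goes at most 41.7 mm and 7.16 degrees, less where a joint would pass 70% of its speed; a pose out of reach is approached as far as the arm can. A call with a number of a shift or a turn outside -1 to 1 is refused whole. A call with a gripper value outside its range is refused whole. "gripper" is the closure, from 0 (fully open) to 1 (shut), set as the call begins (left out, the last holds). The fingers move at their own pace and stop on an object; the grip force is fixed at half the most. Time passes only in rows, so rows that do not move let the fingers close. It gives the time, the measured TCP pose, the force, the opening and the grip force at its end, in the units of the state.
- env.state(): the state, without advancing time (a new reading comes with each control period).
- env.read_camera(name): name is "side" or "top" or "wrist"; returns (picture, depth): 400x640x3 uint8, red, green, blue; 400x640 float32, mm along the optical axis (not along the pixel's ray), 0 where there is no reading.
- env.camera_params(name): a dict with "mtx" (3x3 intrinsics, pixels), "camera_from_world" (4x4, takes a point from world to camera coordinates); the wrist camera has in their place "mount" (4x4, takes a point from camera to tool coordinates, whose origin is the TCP and whose axes are the flange's). Camera axes: x right, y down, z forward; pixel columns grow to the right and rows downward; lengths in mm; the calibration is good to about 2 mm. The wrist camera is an equidistant fisheye: a pixel r from the principal point sees the ray r / f radians off the axis. A picture is of the moment at which its call begins: read the wrist's pose just before it. camera_params takes no time and is no camera call.
- env.job_done(): hands the job in; it is judged then, once.
The state is a dict: "t": time; "joints": joint angles; "qvel": joint speeds; "tau": joint torques, N m; "eef_pos": TCP position; "tcp_rot": TCP orientation; "ft_force": force on the tool from outside, world axes, zero at the start; "moment": the same for the moment, N m; "opening": opening from 0.0 (shut) to 1.0 (fully open); "grip_force": force on a finger pad.
Only numpy, scipy, OpenCV 4.12 (cv2) and the standard library are available. Lean on these libraries where they do the work, as an engineer would, in place of code of your own. Each camera call takes 0.05 s, during which the arm holds its last target. There are 200 camera calls.

## Working session

There is one attempt and no reset: what is moved stays moved. The work goes in short steps, Python scripts to look and compute and a tool call to move; the robot and the scene stay as the last step left them, time stands still between calls to the robot, and variables do not carry over. Pictures are saved under pics/ and viewed, at most 10 in all, crops included, and the job is handed in when it is done.

Besides the shell and the picture viewer there is one more tool, called after ">>>" as a command line: name --argument value ..., lists and objects as JSON in quotes. drive_tool: Moves the arm, as the interface text tells. Its arguments: {"type":"object","properties":{"deltas":{"type":"string"},"gripper":{"type":"number"}},"required":["deltas"]}

```bash
ls; mkdir -p pics
cat > h.py <<'E'
import numpy as np,cv2
from cell import env
def snap(n,f):
    p,d=env.read_camera(n); cv2.imwrite(f'pics/{f}.png',p[:,:,::-1]); np.save(f'pics/{f}.npy',d); return p,d
def px(n,u,v,z):
    c=env.camera_params(n);K=np.array(c['mtx']);T=np.linalg.inv(np.array(c['camera_from_world']))
    r=np.linalg.inv(K)@[u,v,1]; return (T@np.r_[r*z,1])[:3]
def onplane(n,u,v,z0):
    a=px(n,u,v,0);b=px(n,u,v,1);return a+(b-a)*(z0-a[2])/(b[2]-a[2])
E
python3 - <<'E'
from h import *
snap('top','t0');snap('side','s0')
s=env.state();print(s)
for n in('top','side'):print(np.round(env.camera_params(n)['camera_from_world'],3),env.camera_params(n)['mtx'])
E
```

```text
pics
{'t': 0.1, 'joints': array([ 1.16042420e+00,  4.91462788e-01,  1.55938275e+00,  3.17019204e-05,
        1.09166702e+00, -1.05620651e-01]), 'qvel': array([-0.00020605, -0.00106488, -0.00311718,  0.00036449,  0.00045276,
        0.00048957]), 'tau': array([ 1.83954377e-03, -6.13619256e+01, -2.58606827e+01,  6.93698460e-02,
        4.69918514e-02, -7.73344004e-05]), 'eef_pos': array([187.43365608, 596.01210811, 205.64483339]), 'tcp_rot': array([-3.14068084e+00, -1.24942856e-04,  2.83682649e+00]), 'ft_force': array([-0.08160719,  0.18653183, -1.30906721]), 'moment': array([0.00975045, 0.03275926, 0.00258249]), 'grip_force': 0.0, 'opening': 1.0004886901321224}
[[ 1.700000e-02 -1.000000e+00 -1.400000e-02  7.005100e+01]
 [-9.820000e-01 -1.400000e-02 -1.910000e-01  5.189970e+02]
 [ 1.900000e-01  1.700000e-02 -9.820000e-01  1.429458e+03]
 [ 0.000000e+00  0.000000e+00  0.000000e+00  1.000000e+00]] [[443.896321     0.         319.41436762]
 [  0.         443.896321   203.66372308]
 [  0.           0.           1.        ]]
[[-9.950000e-01 -9.500000e-02  1.700000e-02  4.985800e+02]
 [-7.700000e-02  6.800000e-01 -7.290000e-01  1.751850e+02]
 [ 5.800000e-02 -7.270000e-01 -6.840000e-01  1.553734e+03]
 [ 0.000000e+00  0.000000e+00  0.000000e+00  1.000000e+00]] [[499.72817296   0.         314.55605636]
 [  0.         499.72817296 192.72245567]
 [  0.           0.           1.        ]]
```

View pics/t0.png

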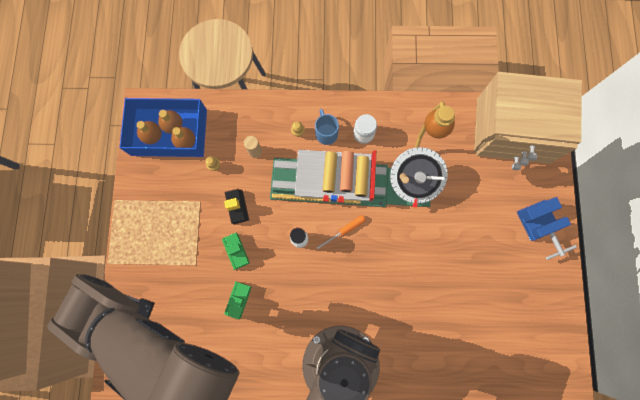

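View pics/s0.png

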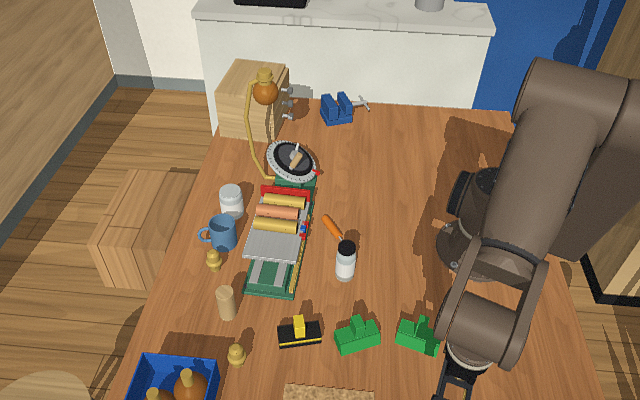

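Run:
```python
from h import *
t=cv2.imread('pics/t0.png');s=cv2.imread('pics/s0.png')
a=cv2.resize(t[95:235,205:465],None,fx=3,fy=3,interpolation=cv2.INTER_CUBIC)
cv2.imwrite('pics/t0c.png',a)
b=cv2.resize(s[60:360,220:360],None,fx=2,fy=2,interpolation=cv2.INTER_CUBIC)
b2=cv2.resize(s[60:310,225:360],None,fx=4.2,fy=4.2,interpolation=cv2.INTER_CUBIC)[:590]
cv2.imwrite('pics/s0c.png',b2)
```

```text
(no output)
```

View pics/t0c.png

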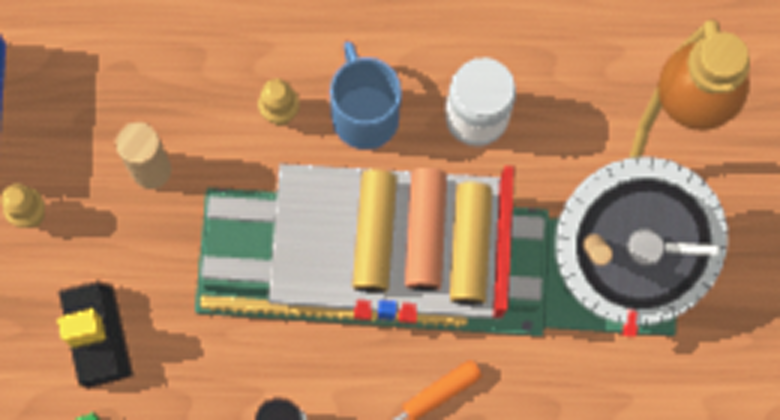

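View pics/s0c.png

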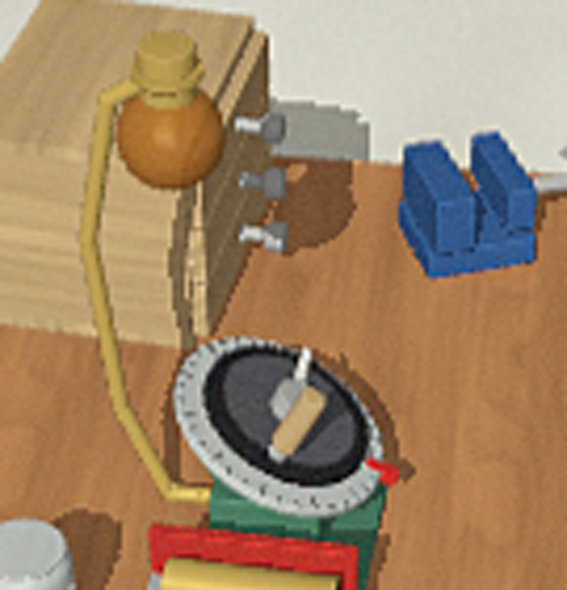

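```bash
cat >> h.py <<'E'
def cloud(n,d):
    c=env.camera_params(n);K=np.array(c['mtx']);T=np.linalg.inv(np.array(c['camera_from_world']))
    v,u=np.mgrid[:400,:640]; r=np.stack([(u-K[0,2])/K[0,0],(v-K[1,2])/K[1,1],np.ones_like(u,float)],-1)*d[...,None]
    return r@T[:3,:3].T+T[:3,3]
E
python3 - <<'E'
from h import *
from scipy.optimize import least_squares
np.set_printoptions(suppress=True,precision=1)
P={};I={};H={}
for n,f in(('top','t0'),('side','s0')):
    I[n]=cv2.imread(f'pics/{f}.png');H[n]=cv2.cvtColor(I[n],cv2.COLOR_BGR2HSV);P[n]=cloud(n,np.load(f'pics/{f}.npy'))
def C(cx,cy): return P['top'][int(round(95+cy/3)),int(round(205+cx/3))]
for k,p in dict(plateTL=(284,170),plateBL=(275,296),plateTR=(490,182),platemid=(330,230),t3a=(378,175),t3b=(373,285),t2a=(428,172),t2b=(424,282),t1a=(473,186),t1b=(468,296),fa=(509,172),fb=(500,310),ear1=(362,310),lug=(387,310),ear2=(408,312),hub=(646,246),cranktop=(595,246),pt=(630,320),chtop=(100,300),chtop2=(108,370),grip=(80,328),mug=(365,100),tin=(480,80),glue=(280,410)).items(): print(k,C(*p))
for n in P:
    Z=P[n]
    # globe
    h=H[n]; m=(Z[...,2]>150)&(h[...,0]<18)&(h[...,1]>180)&(Z[...,1]<-100)&(Z[...,0]>500)
    q=Z[m]; 
    r=least_squares(lambda x:np.linalg.norm(q-x,axis=1)-40,q.mean(0)-[0,0,20],loss='soft_l1'); print(n,'globe',r.x,len(q),np.abs(r.fun).mean())
    # dial: white low sat
    hub=C(646,246)
    m=(np.linalg.norm(Z-hub,axis=2)<125)&(h[...,1]<40)&(h[...,2]>150)&(Z[...,2]>80)
    q=Z[m]
    for _ in range(4):
        c=q.mean(0);nn=np.linalg.svd(q-c)[2][2];nn*=np.sign(nn[2]);q=q[np.abs((q-c)@nn)<4]
    print(n,'dial',len(q),'n',nn*100,'c',c,'tilt',np.degrees(np.arccos(nn[2])),'az',np.degrees(np.arctan2(nn[1],nn[0])), 'hub offs',(hub-c)@nn)
    e=np.cross([0,0,1.],nn);e/=np.linalg.norm(e);f=np.cross(nn,e);uv=np.c_[(q-c)@e,(q-c)@f]
    (cx,cy),R=cv2.minEnclosingCircle(uv.astype(np.float32));print('center',c+cx*e+cy*f,R)
E
```

```text
plateTL [691.  146.6  67.5]
plateBL [547.1 153.2  62.3]
plateTR [681.2 -82.7  63.5]
platemid [622.9  94.8  64.3]
t3a [675.5  42.4 109.8]
t3b [553.   47.2 103.3]
t2a [680.8 -13.3 106.3]
t2b [557.5  -7.7 101.6]
t1a [663.  -62.  110.8]
t1b [542.4 -56.4  98.1]
fa [ 680.  -100.9  112.4]
fb [530.5 -92.3  94.2]
ear1 [534.4  56.6  64.9]
lug [533.8  30.3  69.9]
ear2 [530.7   7.2  69.9]
hub [ 592.4 -240.4  133.8]
cranktop [ 580.8 -179.3  175.7]
pt [ 524.7 -236.1   67.4]
chtop [546.9 355.4  34.1]
chtop2 [466.6 339.3  43.6]
grip [504.9 361.9  89.6]
mug [802.7  56.9   0.3]
tin [788.  -69.8  99.3]
glue [411.5 142.1 129.9]
top globe [ 684.8 -247.5  360.9] 90 1.1127640174503823
top dial 320 n [-37.8   4.2  92.5] c [ 654.3 -223.8  127.2] tilt 22.361662413726954 az 173.6755687225349 hub offs 28.80605813233934
center [ 610.  -240.   109.8] 88.70316314697266
side globe [ 682.7 -249.1  360.2] 339 1.8375448887763595
side dial 205 n [-35.3  11.9  92.8] c [ 642.  -194.9  119.9] tilt 21.893895397324457 az 161.4189136493841 hub offs 24.999680281264162
center [ 609.  -227.7  111.5] 84.95738983154297
```

Run:
```python
from h import *
np.set_printoptions(suppress=True,precision=1)
Ns={}
yaw=np.radians(-2.6);xs=np.array([np.cos(yaw),np.sin(yaw),0]);ys=np.array([-np.sin(yaw),np.cos(yaw),0])
a=np.radians(26);n=-np.sin(a)*xs+np.cos(a)*np.array([0,0,1.]);up=np.cos(a)*xs+np.sin(a)*np.array([0,0,1.])
rays=[]
for nm,f,(u0,v0) in(('top','t0',(419.7,176.7)),('side','s0',(294,157))):
    I=cv2.imread(f'pics/{f}.png');h=cv2.cvtColor(I,cv2.COLOR_BGR2HSV);P=cloud(nm,np.load(f'pics/{f}.npy'))
    vv,uu=np.mgrid[:400,:640];near=(np.hypot(uu-u0,vv-v0)<34)
    m=(near&(h[...,2]<110)&(h[...,1]<90)).astype(np.uint8)
    cs,_=cv2.findContours(m,cv2.RETR_EXTERNAL,cv2.CHAIN_APPROX_NONE);c=max(cs,key=cv2.contourArea)
    e=cv2.fitEllipse(cv2.convexHull(c)) ;print(nm,e)
    o=px(nm,*e[0],0);d=px(nm,*e[0],1)-o;rays.append((o,d/np.linalg.norm(d)))
    q=P[m>0];off=q@n; print('plane off med',np.percentile(off,[10,30,50,70,90]))
    # red pointer
    r=near&((h[...,0]<6)|(h[...,0]>172))&(h[...,1]>150)&(h[...,2]>120);r=(np.hypot(uu-u0,vv-v0)<45)&((h[...,0]<6)|(h[...,0]>172))&(h[...,1]>150)&(h[...,2]>120)&(vv>150)
    print('red',[(u,v) for v,u in np.argwhere(r)] if r.sum()<60 else r.sum())
    # crank
    k=near&(h[...,0]>8)&(h[...,0]<22)&(h[...,1]>60)&(h[...,1]<170)&(h[...,2]>120); q=P[k]; print('crank px',k.sum(),np.argwhere(k).mean(0)[::-1]);
    hi=q[q[:,2]>np.percentile(q[:,2],60)];print('crank pts',q.mean(0),hi.mean(0))
A=sum(np.eye(3)-np.outer(d,d) for o,d in rays);b=sum((np.eye(3)-np.outer(d,d))@o for o,d in rays)
c=np.linalg.solve(A,b);print('axle',c,'off',c@n,[np.linalg.norm(np.cross(c-o,d)) for o,d in rays])
S=c-(10*xs-220*ys)
print('stand approx from axle',S)
for nm in('top','side'):
    cp=env.camera_params(nm);K=np.array(cp['mtx']);T=np.array(cp['camera_from_world'])
    def pr(p): q=K@(T@np.r_[p,1])[:3];return q[:2]/q[2]
    print(nm,'crank10,68',pr(c+55*ys+10*n),pr(c+55*ys+68*n),'mark 1.0..1.9',[pr(c+78*(-np.cos(w)*ys-np.sin(w)*up)) for w in(1.2,1.4,1.6,1.8)],'out',[pr(c+90*(-np.cos(w)*ys-np.sin(w)*up)) for w in(1.4,1.6,1.8)],'axle',pr(c))
```

```text
top ((419.2194519042969, 175.87796020507812), (42.935001373291016, 44.809139251708984), 63.95072937011719)
plane off med [-226.2 -165.8 -163.8 -162.  -159.9]
red [(np.int64(415), np.int64(199)), (np.int64(416), np.int64(199)), (np.int64(415), np.int64(200)), (np.int64(416), np.int64(200)), (np.int64(415), np.int64(201)), (np.int64(416), np.int64(201)), (np.int64(415), np.int64(202)), (np.int64(416), np.int64(202)), (np.int64(414), np.int64(203)), (np.int64(415), np.int64(203)), (np.int64(416), np.int64(203)), (np.int64(413), np.int64(204)), (np.int64(414), np.int64(204)), (np.int64(415), np.int64(204)), (np.int64(416), np.int64(204)), (np.int64(413), np.int64(205)), (np.int64(414), np.int64(205)), (np.int64(415), np.int64(205)), (np.int64(416), np.int64(205)), (np.int64(412), np.int64(206)), (np.int64(413), np.int64(206)), (np.int64(414), np.int64(206)), (np.int64(415), np.int64(206)), (np.int64(416), np.int64(206))]
crank px 861 [429.  175.6]
crank pts [ 625.8 -294.1   29.3] [ 623.1 -270.2   74.9]
side ((292.8929138183594, 158.4923553466797), (29.141931533813477, 42.64372634887695), 121.75445556640625)
plane off med [-169.1 -165.1 -163.5 -162.1 -159.9]
red 395
crank px 1458 [298.9 145.6]
crank pts [ 602.3 -437.2   16.9] [ 603.7 -391.4   44.5]
axle [ 601.  -243.   109.4] off -169.65652696196895 [np.float64(1.411282582250708), np.float64(1.4112825822508432)]
stand approx from axle [601.  -22.8 109.4]
top crank10,68 [402.5 176. ] [405.2 179.7] mark 1.0..1.9 [array([425.4, 198.6]), array([420.7, 199.6]), array([415.9, 199.6]), array([411.2, 198.8])] out [array([420.9, 203.1]), array([415.4, 203.2]), array([410. , 202.2])] axle [419.2 176.3]
side crank10,68 [290.9 166.8] [298.4 155.2] mark 1.0..1.9 [array([312.7, 162.3]), array([313.1, 165.6]), array([312.8, 168.6]), array([311.6, 171.3])] out [array([316.2, 166.7]), array([315.8, 170.2]), array([314.5, 173.3])] axle [292.5 158.4]
```

Run:
```python
from h import *
np.set_printoptions(suppress=True,precision=1)
for nm,f in(('top','t0'),('side','s0')):
    I=cv2.imread(f'pics/{f}.png');h=cv2.cvtColor(I,cv2.COLOR_BGR2HSV);P=cloud(nm,np.load(f'pics/{f}.npy'))
    box=(np.abs(P[...,0]-510)<110)&(np.abs(P[...,1]-350)<90)
    b=box&(P[...,2]>34)&(P[...,2]<46)&(h[...,2]<80); q=P[b][:,:2]
    r=cv2.minAreaRect(q.astype(np.float32));print(nm,'black top',b.sum(),r)
    y=box&(h[...,0]>22)&(h[...,0]<36)&(h[...,1]>120)&(P[...,2]>80);q=P[y];print('yellow top',y.sum(),q.mean(0),cv2.minAreaRect(q[:,:2].astype(np.float32)))
# corners by eye, top face z=40 and grip z=86
c=lambda x,y,z:onplane('top',205+(x-1)/3,95+(y-1)/3,z)
for p in((60,292),(105,283),(131,375),(86,386)):print(c(*p,40))
for p in((58,320),(95,309),(105,336),(66,349)):print('g',c(*p,86))
```

```text
top black top 286 ((509.7724304199219, 361.59521484375), (107.08201599121094, 50.34800338745117), 15.530496597290039)
yellow top 88 [509.8 367.4  86.9] ((509.6572570800781, 367.609619140625), (24.88435935974121, 39.47705841064453), 15.342105865478516)
side black top 520 ((507.79742431640625, 365.532470703125), (109.84580993652344, 48.89232635498047), 14.844346046447754)
yellow top 148 [507.2 368.8  85.7] ((507.1700744628906, 367.2018127441406), (25.854618072509766, 41.544891357421875), 14.85104751586914)
[555.4 399.9  40. ]
[566.5 349.6  40. ]
[461.9 315.1  40. ]
[448.8 364.7  40. ]
g [514.1 389.4  86. ]
g [526.9 349.7  86. ]
g [497.1 337.2  86. ]
g [482.2 378.9  86. ]
```

>>> drive_tool --deltas "0.32 -0.23 0 -0.032; 0.32 -0.23 0 -0.032; 0.32 -0.23 0 -0.032; 0.32 -0.23 0 -0.032; 0.32 -0.23 0 -0.032; 0.32 -0.23 0 -0.032; 0.32 -0.23 0 -0.032; 0.32 -0.23 0 -0.032; 0.32 -0.23 0 -0.032; 0.32 -0.22 0 -0.032" --gripper 0

```text
t: 0.93
eef_pos: [508.8, 365.6, 206.0]
tcp_rot: [-3.141, 0.0, 1.826]
ft_force: [1.2, 0.5, -0.6]
opening: 1.001
grip_force: 0.0
```

>>> drive_tool --deltas "0 0 0 0; 0 0 0 0"

```text
t: 1.1
eef_pos: [508.8, 365.8, 205.5]
tcp_rot: [-3.141, 0.0, 1.829]
ft_force: [-0.2, 1.0, -0.2]
opening: 1.005
grip_force: 0.0
```

Run:
```python
from h import *
np.set_printoptions(suppress=True,precision=1)
s=env.state();print(s['t'],s['eef_pos'],np.degrees(s['tcp_rot']),s['joints'],s['ft_force'])
p,d=snap('side','s1');P=cloud('side',d)
print(env.camera_params('wrist'))
I=p[:,:,::-1]
T=np.array(s['eef_pos']);from_=P-T
m=(np.hypot(from_[...,0],from_[...,1])<170)&(P[...,2]>110)
a=np.radians(np.degrees(s['tcp_rot'][2])-90);e=np.array([np.cos(a),np.sin(a)]);g=np.array([-e[1],e[0]])
for z in range(-30,260,20):
    q=from_[m&(np.abs(from_[...,2]-z)<10)]
    if len(q)>3: A=q[:,:2]@e;B=q[:,:2]@g;print(z,len(q),'along close',A.min(),A.max(),'perp',B.min(),B.max())
cv2.imwrite('pics/s1c.png',cv2.resize(I[120:400,250:560],None,fx=2,fy=2))
```

```text
1.1 [508.8 365.8 205.5] [-180.     0.   104.8] [ 0.5  0.5  1.6 -0.   1.1  0.3] [-0.2  1.  -0.2]
{'mtx': array([[309.7,   0. , 313.6],
       [  0. , 309.7, 196.1],
       [  0. ,   0. ,   1. ]]), 'mount': array([[   0. ,   -1. ,   -0.3,   84.9],
       [   1. ,    0. ,    0. ,   -0.3],
       [  -0. ,   -0.3,    1. , -178.4],
       [   0. ,    0. ,    0. ,    1. ]])}
10 20 along close -52.61573974786708 50.409367145935846 perp -5.387703858117006 13.873627891844597
30 43 along close -57.00379384416167 54.12935834480647 perp -11.612708875949425 14.506965298725573
50 56 along close -58.65406196441876 55.77682908074791 perp 0.4614589613027665 15.248348975434057
70 16 along close -58.11364902671751 -48.21452761156866 perp -10.439870914979744 13.53052335256201
90 106 along close -82.29694254846751 80.53396079472991 perp -23.457078214629398 39.092385385959
110 509 along close -87.92059548602396 87.21879720460323 perp -29.83578794916278 38.51658255990102
130 1215 along close -91.03690394658685 88.90565131357111 perp -34.2571726789433 36.985039934311466
150 202 along close -49.72869862798922 15.567542817613365 perp 18.49001640574674 29.72090518516674
170 56 along close -49.34645054193021 15.590807851426447 perp 3.220402414482546 37.186928004380924
190 346 along close -50.822039274686105 36.46669520716439 perp -2.986744804531997 40.27932269353123
210 32 along close -0.8711832755841522 39.76803106143031 perp -3.9554612286377413 36.87029459169668
230 112 along close -35.727281677181765 40.011029119880924 perp -16.037718188572295 63.26076863733504
250 188 along close -68.02662935900213 51.2570651102074 perp -34.83484310240159 71.8102046306832
```

View pics/s1c.png

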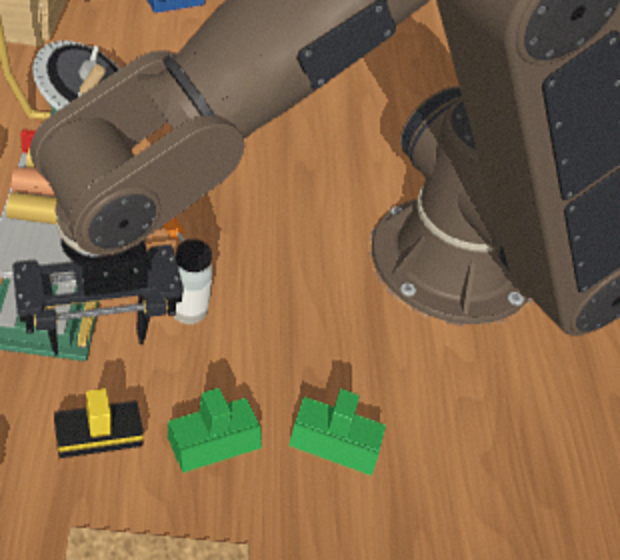

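>>> drive_tool --deltas "0 0.015 -0.35 0.001; 0 0 -0.35 0; 0 0 -0.35 0; 0 0 -0.25 0; 0 0 -0.11 0; 0 0 0 0"

```text
t: 1.65
eef_pos: [505.7, 369.0, 63.0]
tcp_rot: [-3.138, 0.001, 1.837]
ft_force: [-0.5, 0.3, 0.7]
opening: 1.002
grip_force: 0.0
```

>>> drive_tool --deltas "0 0 0 0; 0 0 0 0; 0 0 0 0; 0 0 0 0; 0 0 0 0; 0 0 0 0; 0 0 0 0; 0 0 0 0" --gripper 1

```text
t: 2.32
eef_pos: [507.6, 368.7, 65.3]
tcp_rot: [3.141, -0.0, 1.835]
ft_force: [0.6, -0.3, 0.2]
opening: 0.499
grip_force: 0.0
```

>>> drive_tool --deltas "0 0 0 0; 0 0 0 0; 0 0 0 0; 0 0 0 0; 0 0 0 0; 0 0 0 0"

```text
t: 2.82
eef_pos: [507.8, 368.9, 65.2]
tcp_rot: [3.141, -0.0, 1.835]
ft_force: [2.3, 1.7, -0.2]
opening: 0.272
grip_force: 30.0
```

>>> drive_tool --deltas "0 0 0.2 0; 0 0 0.35 0; 0 0 0.35 0; 0 0 0.3 0; 0.14 -0.3 0 -0.0123; 0.14 -0.32 0 -0.0123; 0.14 -0.32 0 -0.0123; 0.14 -0.32 0 -0.0123; 0.14 -0.32 0 -0.0123; 0.14 -0.32 0 -0.0123"

```text
t: 3.65
eef_pos: [591.3, 177.0, 184.5]
tcp_rot: [-3.14, 0.0, 1.601]
ft_force: [0.1, 1.1, -5.4]
opening: 0.27
grip_force: 30.0
```

>>> drive_tool --deltas "0.14 -0.32 0 -0.0123; 0.11 -0.27 0 -0.0123; 0 0 0 0; 0 0 0 0; 0 0 0 0"

```text
t: 4.07
eef_pos: [615.8, 120.0, 184.5]
tcp_rot: [-3.14, -0.0, 1.526]
ft_force: [0.1, 0.7, -5.4]
opening: 0.272
grip_force: 30.0
```

>>> drive_tool --deltas "0 0 -0.2 0; 0 0 -0.2 0; 0 0 -0.1 0; 0 0 0 0; 0 0 -0.015 0; 0 0 0 0; 0 0 -0.015 0; 0 0 0 0"

```text
t: 4.73
eef_pos: [616.7, 119.8, 132.8]
tcp_rot: [3.141, -0.0, 1.526]
ft_force: [0.9, 0.8, -4.1]
opening: 0.266
grip_force: 30.0
```

>>> drive_tool --deltas "0 0 -0.01 0; 0 0 0 0; 0 0 0 0"

```text
t: 4.98
eef_pos: [616.6, 119.7, 131.3]
tcp_rot: [3.141, -0.0, 1.525]
ft_force: [0.3, 0.6, -4.6]
opening: 0.271
grip_force: 30.0
```

>>> drive_tool --deltas "0 0 -0.01 0; 0 0 0 0; 0 0 0 0"

```text
t: 5.23
eef_pos: [616.8, 119.8, 130.5]
tcp_rot: [3.141, -0.0, 1.525]
ft_force: [0.1, 0.1, -0.3]
opening: 0.273
grip_force: 30.0
```

>>> drive_tool --deltas "-0.002 -0.05 0 0; -0.002 -0.05 0 0; -0.002 -0.04 0 0; -0.002 -0.03 0 0; -0.001 -0.03 0 0; -0.001 -0.03 0 0; -0.001 -0.03 0 0; -0.001 -0.03 0 0; -0.001 -0.03 0 0; -0.001 -0.03 0 0"

```text
t: 6.07
eef_pos: [615.5, 84.8, 131.4]
tcp_rot: [3.14, -0.001, 1.525]
ft_force: [-1.4, 3.9, 4.9]
opening: 0.274
grip_force: 30.0
```

>>> drive_tool --deltas "-0.001 -0.03 0 0; -0.001 -0.03 0 0; -0.001 -0.03 0 0; -0.001 -0.03 0 0; -0.001 -0.02 0 0; -0.001 -0.02 0 0; -0.001 -0.02 0 0; -0.001 -0.02 0 0; 0 0 0 0"

```text
t: 6.82
eef_pos: [614.5, 64.4, 130.5]
tcp_rot: [3.141, -0.0, 1.525]
ft_force: [-1.1, 4.5, 4.7]
opening: 0.27
grip_force: 30.0
```

>>> drive_tool --deltas "0 -0.015 0 0; 0 -0.015 0 0; 0 -0.01 0 0; 0 -0.01 0 0; 0 0 0 0"

```text
t: 7.23
eef_pos: [614.3, 59.6, 130.1]
tcp_rot: [-3.142, -0.0, 1.525]
ft_force: [1.1, 4.9, 1.9]
opening: 0.268
grip_force: 30.0
```

Run:
```python
from h import *
np.set_printoptions(suppress=True,precision=1)
s=env.state();print(s['t'],s['eef_pos'],s['ft_force'])
p,d=snap('side','s2');p2,d2=snap('top','t2')
a=cv2.resize(p[150:300,200:330,::-1],None,fx=3.8,fy=3.8,interpolation=cv2.INTER_CUBIC)
cv2.imwrite('pics/s2c.png',a)
```

```text
7.2333 [614.3  59.6 130.1] [1.1 4.9 1.9]
```

View pics/s2c.png

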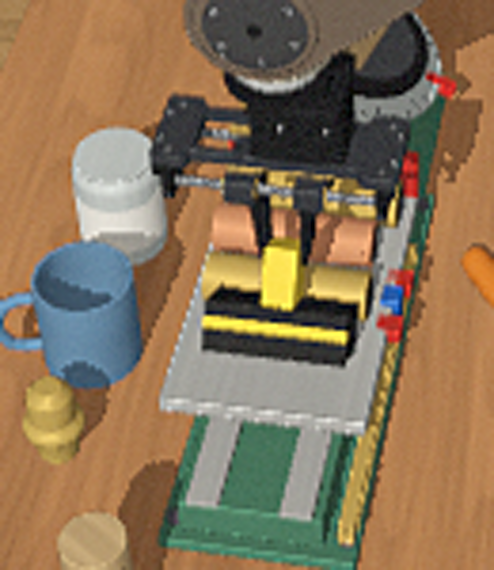

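>>> drive_tool --deltas "0 -0.01 0 0; 0 -0.01 0 0; 0 0 0 0"

```text
t: 7.58
eef_pos: [614.3, 57.5, 130.1]
tcp_rot: [-3.142, 0.0, 1.525]
ft_force: [-0.1, 4.0, 1.8]
opening: 0.271
grip_force: 30.0
```

>>> drive_tool --deltas "0 -0.01 0 0; 0 -0.01 0 0; 0 0 0 0"

```text
t: 7.83
eef_pos: [614.3, 55.5, 130.1]
tcp_rot: [-3.141, 0.0, 1.525]
ft_force: [0.1, 4.3, 2.1]
opening: 0.271
grip_force: 30.0
```

>>> drive_tool --deltas "0 -0.01 0 0; 0 -0.01 0 0; 0 0 0 0"

```text
t: 8.08
eef_pos: [614.3, 53.5, 130.1]
tcp_rot: [-3.142, 0.0, 1.525]
ft_force: [0.1, 4.6, 1.8]
opening: 0.272
grip_force: 30.0
```

>>> drive_tool --deltas "0 -0.01 0 0; 0 -0.01 0 0; 0 0 0 0"

```text
t: 8.33
eef_pos: [614.3, 51.5, 130.1]
tcp_rot: [3.142, 0.0, 1.525]
ft_force: [-0.3, 4.3, 1.4]
opening: 0.272
grip_force: 30.0
```

>>> drive_tool --deltas "0 -0.01 0 0; 0 -0.005 0 0; 0 0 0 0"

```text
t: 8.58
eef_pos: [614.3, 50.1, 130.1]
tcp_rot: [-3.142, 0.0, 1.525]
ft_force: [-1.0, 3.9, 0.3]
opening: 0.269
grip_force: 30.0
```

```bash
cat > m.py <<'E'
from h import *
np.set_printoptions(suppress=True,precision=1)
S=np.array([599,-22.8]);yaw=np.radians(-2.6);xs=np.array([np.cos(yaw),np.sin(yaw)]);ys=np.array([-xs[1],xs[0]])
def tubes(d,n='side'):
    P=cloud(n,d);X=(P[...,:2]-S)@xs;Y=(P[...,:2]-S)@ys;Z=P[...,2]
    # profile of z over y at the near-side edge strip of tubes
    m=(X>-45)&(X<60)&(Y>-130)&(Y<190)&(Z>50)&(Z<125)
    y=Y[m];z=Z[m]
    for a in range(-100,190,4):
        k=(y>=a)&(y<a+4)
        if k.sum()>2:print(a,int(k.sum()),np.percentile(z[k],[10,50,90]),end=' | ')
    print()
E
python3 - <<'E'
from m import *
s=env.state();print(s['t'],s['eef_pos'],s['ft_force'])
p,d=snap('side','s3');tubes(d)
E
```

```text
8.5833 [614.3  50.1 130.1] [-1.   3.9  0.3]
-72 4 [82.3 84.6 87. ] | -68 3 [85.4 86.1 87.5] | -64 3 [89.6 91.6 93.8] | -52 4 [ 99.2 101.1 102. ] | -48 7 [100.  102.  105.1] | -44 12 [102.1 103.6 104.8] | -40 14 [102.3 104.7 106.6] | -36 4 [ 96.5 105.7 108.8] | -32 8 [ 80.5  94.8 101. ] | -28 20 [80.7 96.6 99. ] | -24 46 [81.9 91.2 98.4] | -20 37 [86.  91.8 98.4] | -16 12 [68.4 90.1 97.2] | 0 12 [100.9 101.8 103.5] | 4 17 [100.9 103.6 105.7] | 8 21 [ 99.5 103.9 107. ] | 12 29 [100.5 104.5 107.5] | 16 25 [ 98.5 103.3 106. ] | 20 37 [ 94.6 101.2 106.6] | 24 44 [ 78.9  94.7 104.8] | 28 69 [81.2 90.4 99.6] | 32 14 [ 87.6  92.7 100.8] | 48 7 [ 98.9  99.8 101.9] | 52 11 [100.7 103.2 104.5] | 56 21 [102.2 103.8 105.8] | 60 17 [101.6 105.  106.9] | 64 34 [ 99.7 104.9 107.8] | 68 40 [ 98.2 102.7 106. ] | 72 32 [ 94.9 100.  104.2] | 76 26 [ 85.6  99.3 103.5] | 80 13 [ 99.  101.  102.2] | 84 10 [102.4 104.  106.6] | 88 13 [104.9 106.9 108.6] | 92 18 [ 99.7 109.4 115.5] | 96 15 [ 74.2 110.2 112.2] | 100 13 [112.2 113.8 115.2] | 104 12 [114.9 116.2 118. ] | 108 18 [ 95.6 118.4 119.9] | 112 33 [ 62.  120.  122.9] | 116 54 [ 62.2 116.9 123.5] | 120 100 [ 64.5 116.5 122. ] | 124 141 [ 63.5 109.5 118.2] | 128 120 [ 64.8 103.7 113.2] | 132 139 [ 63.9  96.3 107.4] | 136 103 [ 63.6  91.7 100.5] | 140 45 [63.1 66.7 94.6] | 144 39 [62.1 64.9 68.9] | 148 45 [63.  65.2 68.1] | 152 36 [61.6 65.1 67.3] | 156 36 [62.8 64.9 68. ] | 160 43 [62.1 65.  67.4] | 164 32 [62.5 65.  66.9] | 168 43 [61.7 65.5 67.4] | 172 31 [62.4 65.2 68.8] | 176 86 [52.4 63.1 67.7] | 180 77 [51.9 58.8 66. ] | 184 7 [50.6 51.2 60.6] | 188 4 [52.4 53.8 55.6] |
```

Run:
```python
from m import *
for nm,f in(('side','s2'),('side','s3'),('top','t2')):
    d=np.load(f'pics/{f}.npy');I=cv2.imread(f'pics/{f}.png');h=cv2.cvtColor(I,cv2.COLOR_BGR2HSV);P=cloud(nm,d)
    X=(P[...,:2]-S)@xs;Y=(P[...,:2]-S)@ys
    m=(h[...,0]>22)&(h[...,0]<36)&(h[...,1]>120)&(P[...,2]>140)&(P[...,2]<160)&(abs(X)<80)&(Y>0)&(Y<200)
    print(f,'yellow top',m.sum(),X[m].mean() if m.sum() else 0,np.percentile(Y[m],[5,50,95]) if m.sum() else 0)
a=cv2.imread('pics/s3.png')[150:300,200:340];cv2.imwrite('pics/s3c.png',cv2.resize(a,None,fx=3.9,fy=3.9,interpolation=cv2.INTER_CUBIC))
```

```text
s2 yellow top 94 9.412636468273172 [ 83.9 108.3 118.7]
s3 yellow top 97 8.636322900879183 [ 75.6  99.3 108.6]
t2 yellow top 0 0 0
```

View pics/s3c.png

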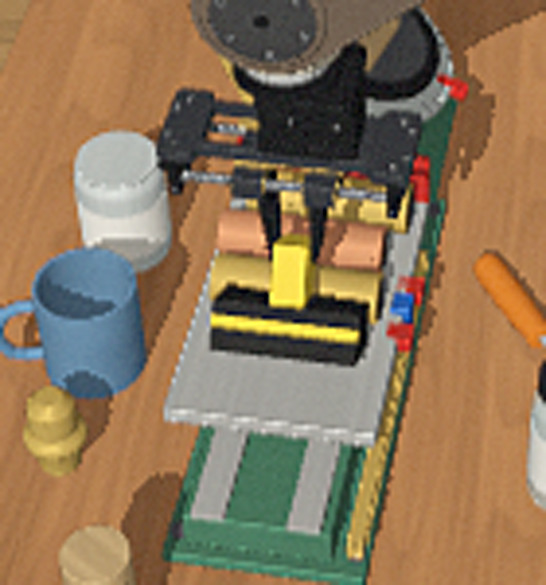

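Run:
```python
from m import *
def st(cx,cy,z):
    p=onplane('side',200+(cx-1.5)/3.9,150+(cy-1.5)/3.9,z);return np.r_[(p[:2]-S)@xs,(p[:2]-S)@ys]
for k,p in dict(backbotL=(213,350,65),backbotR=(362,362,65),backtopL=(215,316,105),backtopR=(366,332,105),plateL=(168,412,65),plateR=(374,432,65),gripBR=(306,252,151),gripBL=(276,248,151),gripFL=(280,236,151),fenceback=(425,158,115),fenceleft=(428,200,65)).items():print(k,st(*p))
d=np.load('pics/s3.npy');P=cloud('side',d)
for cx,cy in((290,270),(290,245),(240,330),(290,345),(235,300),(240,265),(250,230)):
    p=P[int(150+cy/3.9),int(200+cx/3.9)];print((cx,cy),(p[:2]-S)@xs,(p[:2]-S)@ys,p[2])
```

```text
backbotL [ 68.6 118. ]
backbotR [-45.3 112.4]
backtopL [ 64.2 119. ]
backtopR [-49.7 117.3]
plateL [ 87.5 182.5]
plateR [-65.6 177.7]
gripBR [-0.1 86.9]
gripBL [22.6 86.3]
gripFL [22.2 73.6]
fenceback [-66.2 -66.3]
fenceleft [-68.6 -69.8]
(290, 270) 9.358693340396824 100.77594343303599 143.95958190605052
(290, 245) 11.521099207146493 87.24077976644365 158.65534183538375
(240, 330) 42.37486509683751 132.5686725571698 109.04110480036002
(290, 345) 4.439556493122943 133.68228880789442 99.63886242020908
(235, 300) 49.05635037138792 112.76895892314383 120.64333919190108
(240, 265) 58.66767143833555 60.71328599988154 103.34111570364803
(250, 230) 57.85238738417706 22.308527413228628 103.67399953845529
```

Run:
```python
from m import *
def prj(n,p):
    c=env.camera_params(n);q=np.array(c['mtx'])@(np.array(c['camera_from_world'])@np.r_[p,1])[:3];return q[:2]/q[2]
def chock(o,yaw,z0,pts):
    c,s=np.cos(yaw),np.sin(yaw);return [np.round(prj('side',[o[0]+c*x-s*y,o[1]+s*x+c*y,z0+z]),1) for x,y,z in pts]
pts=[(x,y,z) for x in(30,-30) for y,z in((-15,40),(30,40),(30,0))]+[(0,29,86),(0,-11,86),(0,29,40)]
y0=np.radians(15.1);o0=np.array([508.5+9*np.sin(y0),367.5-9*np.cos(y0)])
A=chock(o0,y0,0,pts);print('s0 pred',A)
I=cv2.imread('pics/s0.png');
for k in(0,3):
    u=int(round(A[k+1][0]));print('col',u,[(v,tuple(int(t) for t in I[v,u])) for v in range(int(A[k][1])-6,int(A[k+2][1])+6)])
g=np.array([614.3,50.1]);B=chock(g-9*ys-0*xs,np.radians(-2.6),65,pts);print('s3 pred',B)
I=cv2.imread('pics/s3.png')
for k in(0,3):
    u=int(round(B[k+1][0]));print('col',u,[(v,tuple(int(t) for t in I[v,u])) for v in range(int(B[k][1])-14,int(B[k+2][1])+16)])
u=int(round(B[6][0]));print('grip col',u,[(v,tuple(int(t) for t in I[v,u])) for v in range(int(B[7][1])-4,int(B[8][1])+6)])
```

```text
s0 pred [array([285.6, 324.5]), array([287.8, 339.8]), array([288.1, 348. ]), array([308.3, 321.4]), array([311.1, 336.5]), array([310.9, 344.7]), array([299.4, 328. ]), array([297.1, 314.3]), array([299.5, 337.8])]
col 288 [(318, (55, 88, 129)), (319, (39, 69, 108)), (320, (45, 75, 114)), (321, (50, 85, 116)), (322, (52, 83, 121)), (323, (48, 80, 125)), (324, (46, 64, 81)), (325, (45, 43, 50)), (326, (37, 40, 39)), (327, (31, 29, 30)), (328, (42, 43, 40)), (329, (29, 39, 35)), (330, (31, 34, 33)), (331, (37, 41, 39)), (332, (40, 38, 41)), (333, (30, 32, 33)), (334, (40, 42, 45)), (335, (46, 47, 42)), (336, (28, 33, 32)), (337, (41, 43, 38)), (338, (36, 34, 42)), (339, (45, 45, 43)), (340, (37, 36, 39)), (341, (38, 24, 18)), (342, (47, 118, 135)), (343, (60, 207, 236)), (344, (52, 139, 162)), (345, (38, 46, 48)), (346, (36, 31, 31)), (347, (32, 16, 11)), (348, (65, 108, 160)), (349, (72, 112, 165)), (350, (64, 105, 157)), (351, (69, 107, 156)), (352, (62, 106, 154)), (353, (66, 105, 156))]
col 311 [(315, (51, 85, 123)), (316, (46, 77, 118)), (317, (53, 84, 125)), (318, (51, 80, 121))
[... 3190 characters left out ...]
10, 197, 229)), (202, (62, 136, 163)), (203, (90, 169, 199)), (204, (61, 116, 142)), (205, (69, 97, 150)), (206, (95, 132, 193)), (207, (104, 142, 211)), (208, (115, 157, 224)), (209, (75, 117, 169)), (210, (34, 124, 148)), (211, (32, 127, 149)), (212, (29, 109, 130)), (213, (83, 227, 253)), (214, (88, 234, 255)), (215, (84, 229, 253)), (216, (76, 226, 251)), (217, (87, 229, 254)), (218, (84, 227, 253)), (219, (82, 227, 252)), (220, (83, 228, 252)), (221, (85, 228, 253)), (222, (82, 226, 251)), (223, (87, 227, 252)), (224, (82, 228, 252)), (225, (86, 228, 252)), (226, (79, 228, 254)), (227, (90, 242, 255)), (228, (44, 154, 183)), (229, (34, 38, 38)), (230, (50, 45, 41)), (231, (43, 34, 33))]
```

>>> drive_tool --deltas "0 0.02 0 0; 0 0.03 0 0; 0 0.03 0 0; 0 0.03 0 0; 0 0.03 0 0; 0 0.02 0 0; 0 0 0 0"

```text
t: 9.22
eef_pos: [615.0, 66.1, 130.7]
tcp_rot: [3.14, 0.001, 1.526]
ft_force: [0.9, -2.2, 6.6]
opening: 0.267
grip_force: 30.0
```

>>> drive_tool --deltas "0 0 0 0; 0 0 0 0; 0 0 0 0; 0 0 0 0; 0 0 0 0; 0 0 0 0" --gripper 0.45

```text
t: 9.72
eef_pos: [614.3, 66.2, 130.0]
tcp_rot: [-3.141, 0.0, 1.525]
ft_force: [0.6, -0.1, -0.4]
opening: 0.547
grip_force: 0.0
```

```bash
cat >> m.py <<'E'
def prj(n,p):
    c=env.camera_params(n);q=np.array(c['mtx'])@(np.array(c['camera_from_world'])@np.r_[p,1])[:3];return q[:2]/q[2]
def cols(f,us,v0,v1):
    I=cv2.imread(f'pics/{f}.png')
    def nm(b,g,r):
        b,g,r=int(b),int(g),int(r)
        if max(b,g,r)<70:return 'k'
        if r>200 and g>200 and b<110:return 'Y'
        if r<1.15*b+10:return 'w'
        if g>1.35*b and r>g and g>.68*r and b<.62*g:return 'g'
        if r>2.2*g:return 'R'
        return 'c'
    for u in us:
        print(u,v0,''.join(nm(*I[v,u]) for v in range(v0,v1)))
E
python3 - <<'E'
from m import *
s=env.state();print(s['t'],s['eef_pos'],s['ft_force'],s['opening'])
snap('side','s4');cols('s3',(264,274,284),195,255);cols('s4',(256,260,264,270,274,280,284,288),195,262)
E
```

```text
9.7167 [614.3  66.2 130. ] [ 0.6 -0.1 -0.4] 0.5468768267527345
264 195 kwwkkkgggccccccccccccggggggggkkkkkkkgYYgkkkkkkwwwwwwwwwwwwww
274 195 gcwwcgggggcccccgggYYYYYYYYYYYYYYYgkkkgYYggkkkkkwwwwwwwwwwwww
284 195 kkkwkkkkgYgccccccccccccggggggggkkkkkkkkYYYgkkkkkwwwwwwwwwwww
256 195 gckkwkkkkcccccccccccgggggggggggggkkkkkkkkkkkkkgYgkkkwwwwwwwwwwwwwww
260 195 gckkkkkkkwccccccccccggggggggggggckkkkkkkkkkkkkkYggkkkwwwwwwwwwwwwww
264 195 cckkkwwkkkkkkkkkkkkkkkkkkggggggggkkkkkkkkkkkkkkgYgkkkwwwwwwwwwwwwww
270 195 kggggcwwggccccccccccccggYgggggggggYYYYYYYYYYggkkgYgkkkwwwwwwwwwwwww
274 195 kkgggcwwcgccccccccccccggggggggggggYYYYYYYYYYYgkkgYgckkkwwwwwwwwwwww
280 195 kkggYgcwwggccccccccccccggggggggggggkkkkkkkkkkkkkkgYgkkkwwwwwwwwwwww
284 195 kkkkkkkwwkkkkkkkkkkkkkkkkkkggggggggckkkkkkkkkkkkkgYggkkkwwwwwwwwwww
288 195 kkkkkkkkwkkkkcccccccccccgggggggggggckkkkkkkkkkkkkkgYgkkkwwwwwwwwwww
```

Run:
```python
from m import *
I=cv2.imread('pics/s4.png').astype(int).sum(2)
# subpixel bottom edge of chock vs plate
pts=[]
for u in range(254,293,2):
    for v in range(240,256):
        a,b=I[v,u],I[v+1,u]
        if a<300<=b and b>250 and I[v+2,u]>400:
            w=v+(300-a)/(b-a);p=onplane('side',u,w,65);pts.append(p[:2]);break
pts=np.array(pts);X=(pts-S)@xs;Y=(pts-S)@ys
print(np.c_[X,Y].round(1).tolist());print('slope deg',np.degrees(np.polyfit(X,Y,1)[0]),'Y mean',Y.mean())
```

```text
[[68.1, 123.1], [62.1, 123.0], [55.9, 123.7], [49.9, 123.5], [44.0, 123.1], [38.2, 122.2], [31.8, 123.8], [25.8, 123.7], [19.9, 123.3], [14.1, 122.4], [7.7, 124.1], [1.9, 123.3], [-4.0, 123.0], [-9.9, 122.6], [-15.9, 122.8], [-22.0, 123.3], [-28.0, 123.2], [-33.8, 122.6], [-44.1, 146.6]]
slope deg -3.5360049225654926 Y mean 124.3764922325328
```

>>> drive_tool --deltas "0 0 0.2 0; 0 0 0.3 0; 0 0.2 0 0; 0 0.38 0 0; 0 0 -0.3 0; 0 0 -0.3 0; 0 0 -0.15 0; 0 0 -0.02 0; 0 0 0 0; 0 0 0 0"

```text
t: 10.6
eef_pos: [614.9, 124.2, 104.2]
tcp_rot: [3.14, -0.0, 1.525]
ft_force: [-1.0, -0.6, 0.4]
opening: 0.551
grip_force: 0.0
```

Now push with both fingertips on the back face.

>>> drive_tool --deltas "0 -0.05 0 0; -0.001 -0.04 0 0; -0.001 -0.04 0 0; -0.001 -0.03 0 0; -0.001 -0.03 0 0; -0.001 -0.03 0 0; -0.001 -0.03 0 0; -0.001 -0.03 0 0; -0.001 -0.03 0 0; 0 0 0 0"

```text
t: 11.43
eef_pos: [613.5, 92.7, 103.1]
tcp_rot: [3.142, 0.0, 1.525]
ft_force: [0.8, -0.3, 0.1]
opening: 0.55
grip_force: 0.0
```

>>> drive_tool --deltas "0 -0.03 0 0; -0.001 -0.03 0 0; -0.001 -0.03 0 0; -0.001 -0.03 0 0; -0.001 -0.02 0 0; 0 0 0 0"

```text
t: 11.93
eef_pos: [613.2, 78.8, 103.2]
tcp_rot: [3.142, 0.0, 1.525]
ft_force: [-0.2, -0.1, 0.1]
opening: 0.55
grip_force: 0.0
```

Run:
```python
from m import *
s=env.state();print(s['t'],s['eef_pos'],s['ft_force'],s['opening'])
snap('side','s5');cols('s5',(252,256,260,264,268,274,280,284,288),180,262)
```

```text
11.9333 [613.2  78.8 103.2] [-0.2 -0.1  0.1] 0.5502841372902327
252 180 gcgcccckkkkkkkkkkkcgckwkcccgcwwcggccccgcccwwwwwwwwwwwwwwwwwwwwwwwwwwwwwwwwwwwwwwww
256 180 ccccgcccccwkkwgcwwccckwwkgckkwwkkkcgggggggggggggkkkkkkkkkkkkkgYgkkkkwwwwwwwwwwwwww
260 180 ccwkkkkRccckkkkkkkkkkkwkkcgwkkwkkkkcgggggggggggckkkkkkkkkkkkkkYggkkkwwwwwwwwwwwwww
264 180 kccwwwkkkkkkkkkkkkkkkkkwkkckkkwwkkkkkkkkkkkkkkkkkkkkkkkkkkkkkkgYgkkkwwwwwwwwwwwwww
268 180 kkccwwwkkkkkkkkkkkkkkkkkkkggcccwwcccgggggggYYYgggYYYYYYYYYYgkkkYYgkkkwwwwwwwwwwwww
274 180 wckcwwwkkkkkkkkkkkkkkkkkkkkggcccwccccggggggggggggYYYYYYYYYYYgkkgYggkkkwwwwwwwwwwww
280 180 ccwwwkkkkkkkkkkkkkkkkkkkkkkkccccwwccccggggggggggggkkkkkkkkkkkkkkgYgkkkwwwwwwwwwwww
284 180 wkkkkkkkkkkkkkkkkkkkkkkkkkkkkkkkkwkkwkkkkkkkkkkkkkkkkkkkkkkkkkkkcYggkkkwwwwwwwwwww
288 180 kkkkkkkkkkkkkkkkkkkkkkkkkkkkkkkkkwkkkkcgggggggggYgckkkkkkkkkkkkkkgYgkkkwwwwwwwwwww
```

Run:
```python
from m import *
a=cv2.imread('pics/s5.png')[140:290,200:340];cv2.imwrite('pics/s5c.png',cv2.resize(a,None,fx=3.9,fy=3.9,interpolation=cv2.INTER_CUBIC))
for x in(613-32,613+32):
    for z in(86,103):
        q=prj('side',[x,79,z]);print(x,z,q,(q-[200,140])*3.9)
```

```text
581 86 [285.4 233.9] [333.1 366.2]
581 103 [285.3 230. ] [332.6 350.9]
645 86 [263.9 232.1] [249.3 359.3]
645 103 [263.6 228.2] [248.1 344. ]
```

View pics/s5c.png

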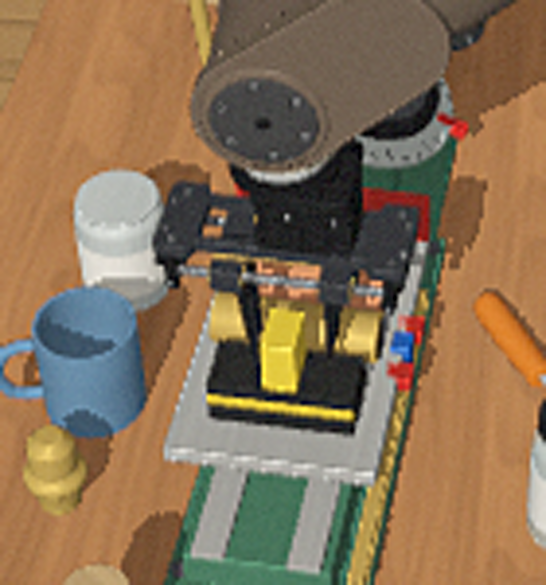

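Run:
```python
from m import *
s=env.state();print(s['t'],s['eef_pos'],s['ft_force'],s['moment'])
p,d=snap('wrist','w5')
side=cv2.resize(cv2.imread('pics/s4.png')[170:270,225:325],(400,400),interpolation=cv2.INTER_CUBIC)
w=cv2.resize(cv2.imread('pics/w5.png')[60:400,100:540],(400*440//340,400))
cv2.imwrite('pics/w5c.png',np.hstack([w[:,:395],side])[:,:800])
print(w.shape)
```

```text
11.9833 [613.1  79.  103.1] [-0.4  0.3  0.2] [-0.1  0.1 -0. ]
(400, 517, 3)
```

View pics/w5c.png

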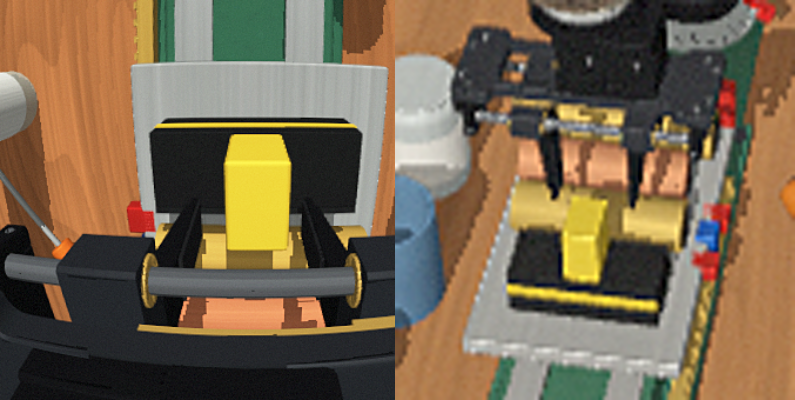

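```bash
cat >> m.py <<'E'
from scipy.spatial.transform import Rotation as Ro
def wcam(s):
    M=np.array(env.camera_params('wrist')['mount']);R=Ro.from_euler('xyz',s['tcp_rot']).as_matrix();T=np.eye(4);T[:3,:3]=R;T[:3,3]=s['eef_pos'];return T@M
def wray(s,u,v):
    K=np.array(env.camera_params('wrist')['mtx']);x,y=(u-K[0,2])/K[0,0],(v-K[1,2])/K[1,1];r=np.hypot(x,y);d=np.array([x/r*np.sin(r),y/r*np.sin(r),np.cos(r)])
    T=wcam(s);return T[:3,3],T[:3,:3]@d
def wplane(s,u,v,z):
    o,d=wray(s,u,v);return o+d*(z-o[2])/d[2]
def wprj(s,p):
    K=np.array(env.camera_params('wrist')['mtx']);q=np.linalg.inv(wcam(s))@np.r_[p,1];h=np.hypot(q[0],q[1]);r=np.arctan2(h,q[2]);return np.array([K[0,2]+K[0,0]*r*q[0]/h,K[1,2]+K[1,1]*r*q[1]/h])
def ST(p): return np.r_[(p[:2]-S)@xs,(p[:2]-S)@ys]
E
python3 - <<'E'
from m import *
s=env.state()
e=s['eef_pos'];a=s['tcp_rot'][2]-np.pi/2;c=np.array([np.cos(a),np.sin(a),0])
f=440/517
for k in(-32,32):
    for dz in(-17,0,40):print('pad',k,dz,(wprj(s,e+k*c+[0,0,dz])-[100,60])/f)
for n,(cx,cy,z) in dict(stripeL=(153,126,89),stripeR=(358,128,89),topbackL=(150,131,105),topbackR=(361,133,105),frontL=(150,212,105),frontR=(361,213,105),gripbackL=(232,136,151),gripbackR=(285,136,151),gripFL=(227,248,151),gripFR=(288,248,151),plateL=(133,66,65),plateR=(387,68,65),chockbotL=(157,119,65),chockbotR=(357,121,65)).items():
    print(n,ST(wplane(s,100+cx*f,60+cy*f,z)))
print('tcp',ST(e))
print(np.round(wcam(s),2))
E
```

```text
pad -32 -17 [197.  198.5]
pad -32 0 [192.7 210.8]
pad -32 40 [179.9 248.6]
pad 32 -17 [305.7 198.5]
pad 32 0 [310.  210.8]
pad 32 40 [323.  248.7]
stripeL [-44.9 146.8]
stripeR [ 68.9 145.8]
topbackL [-42.2 147.5]
topbackR [ 65.7 146.6]
frontL [-46.3 102. ]
frontR [ 70.3 101.3]
gripbackL [  2.3 155.7]
gripbackR [ 21.9 155.8]
gripFL [ -0.7 108.1]
gripFR [ 24.7 108. ]
plateL [-62.7 179.6]
plateR [ 93.2 179.1]
chockbotL [-48.8 146.1]
chockbotR [ 75.3 145.1]
tcp [  9.5 102.5]
[[  1.   -0.   -0.  616.7]
 [ -0.   -0.9  -0.3 163.8]
 [  0.    0.3  -0.9 281.6]
 [  0.    0.    0.    1. ]]
```

>>> drive_tool --deltas "0 0 0.3 0; 0 0 0.3 0; 0 0 0.25 0.0385; 0 0.1 0 0.0385; 0 0.13 0 0.0385; 0.02 0 0 0.0385; 0.015 0 0 0.0385; 0 0 0 0.0385; 0 0 0 0.0385; 0 0 0 0.0385" --gripper 0

```text
t: 12.87
eef_pos: [616.6, 102.5, 188.1]
tcp_rot: [3.142, -0.0, 2.499]
ft_force: [0.3, -0.8, -0.7]
opening: 1.001
grip_force: 0.0
```

>>> drive_tool --deltas "0 0 0 0.0385; 0 0 0 0.0385; 0 0 0 0.0385; 0 0 0 0.0385; 0 0 0 0.0385; 0 0 0 0; 0 0 0 0"

```text
t: 13.45
eef_pos: [616.6, 102.3, 188.1]
tcp_rot: [3.141, -0.0, 3.094]
ft_force: [0.5, -0.8, 0.2]
opening: 1.002
grip_force: 0.0
```

Run:
```python
from m import *
s=env.state();print(s['t'],s['eef_pos'],ST(s['eef_pos']),np.degrees(s['tcp_rot']),s['ft_force'],s['joints'],s['opening'])
p,d=snap('wrist','w6');snap('side','s6');cols('s6',(256,264,270,274,280,288),195,262)
h=cv2.cvtColor(p,cv2.COLOR_RGB2HSV);m=((h[...,0]>24)&(h[...,0]<34)&(h[...,1]>150)&(h[...,2]>150)).astype(np.uint8)
n,l,st,ce=cv2.connectedComponentsWithStats(m)
for i in range(1,n):
    if st[i,4]>60:print(st[i],ce[i])
```

```text
13.45 [616.6 102.3 188.1] [ 11.9 125.8] [180.   -0.  177.3] [ 0.5 -0.8  0.2] [ 0.1  0.5  1.6  0.   1.1 -1.5] 1.0017104003654294
256 195 kkkkkkwwwkkkkkkkkkccggggggggggggckkkkkkkkkkkkkgYgkkkkwwwwwwwwwwwwww
264 195 gckkkkkkkwkkkkkkkkkkkkkkkkkkkkkggkkkkkkkkkkkkkkgYgkkkwwwwwwwwwwwwww
270 195 ggckkkkkkkkkkkkkkkkkkkkkkkkkkkkkggYYYYYYYYYYggkkgYgkkkwwwwwwwwwwwww
274 195 kkkkkkkkkkkkkkkwwkkkccggggggggggggYYYYYYYYYYYgkkcYggkkkwwwwwwwwwwww
280 195 gggggggggggccccccccccccggggggggggggkkkkkkkkkkkkkkgYgkkkwwwwwwwwwwww
288 195 cgggggggggggccccccccccccggggggggggggkkkkkkkkkkkkkkgYgkkkwwwwwwwwwww
[ 290  202   51   31 1049] [321.9 218.3]
```

Run:
```python
from m import *
s=env.state()
for u,v in((290,218),(341,218),(290,205),(341,205),(322,202),(322,233)):print((u,v),ST(wplane(s,u,v,151)))
I=cv2.imread('pics/w6.png')
for v in(206,212,218,226):print(v,[(u,tuple(int(t) for t in I[v,u])) for u in range(284,348,3)])
print(wprj(s,[616.6,102.3,151]))
```

```text
(290, 218) [ 11.4 108.3]
(341, 218) [ 11.5 146.5]
(290, 205) [  1.1 108.5]
(341, 205) [  1.2 146.2]
(322, 202) [ -1.2 132.1]
(322, 233) [ 23.7 132.3]
206 [(284, (23, 22, 19)), (287, (26, 56, 63)), (290, (41, 146, 176)), (293, (37, 144, 172)), (296, (39, 143, 170)), (299, (39, 146, 174)), (302, (38, 143, 172)), (305, (40, 143, 171)), (308, (69, 236, 253)), (311, (59, 221, 243)), (314, (64, 224, 245)), (317, (62, 227, 244)), (320, (63, 225, 244)), (323, (63, 224, 244)), (326, (63, 227, 244)), (329, (58, 222, 244)), (332, (62, 224, 244)), (335, (60, 222, 244)), (338, (59, 226, 245)), (341, (160, 191, 207)), (344, (174, 177, 174)), (347, (174, 176, 174))]
212 [(284, (19, 18, 16)), (287, (24, 55, 62)), (290, (39, 147, 174)), (293, (40, 142, 172)), (296, (37, 146, 171)), (299, (34, 138, 167)), (302, (40, 147, 173)), (305, (38, 144, 171)), (308, (63, 231, 251)), (311, (67, 226, 245)), (314, (64, 225, 244)), (317, (60, 222, 243)), (320, (61, 224, 244)), (323, (66, 228, 245)), (326, (57, 220, 242)), (329, (62, 225, 244)), (332, (59, 222, 243)), (335, (63, 224, 244)), (338, (66, 229, 246)), (3
[... 400 characters left out ...]
, 226, 244)), (329, (62, 226, 244)), (332, (61, 222, 244)), (335, (63, 227, 245)), (338, (62, 229, 247)), (341, (176, 190, 190)), (344, (181, 186, 182)), (347, (183, 191, 185))]
226 [(284, (20, 21, 19)), (287, (23, 10, 5)), (290, (41, 146, 173)), (293, (39, 146, 171)), (296, (36, 142, 169)), (299, (39, 145, 171)), (302, (32, 137, 164)), (305, (66, 228, 252)), (308, (57, 213, 243)), (311, (65, 227, 246)), (314, (58, 222, 243)), (317, (57, 223, 243)), (320, (66, 227, 244)), (323, (61, 224, 243)), (326, (61, 224, 244)), (329, (64, 228, 244)), (332, (62, 225, 244)), (335, (62, 224, 244)), (338, (65, 233, 249)), (341, (173, 184, 184)), (344, (175, 180, 174)), (347, (177, 182, 178))]
[313.4 218.6]
```

>>> drive_tool --deltas "0 0 -0.3 0; 0 0 -0.2 0; 0 0 -0.09 0; 0 0 0 0"

```text
t: 13.88
eef_pos: [615.8, 102.2, 127.3]
tcp_rot: [-3.141, -0.003, 3.096]
ft_force: [0.2, -0.0, 0.6]
opening: 1.001
grip_force: 0.0
```

>>> drive_tool --deltas "0 0 0 0; 0 0 0 0; 0 0 0 0; 0 0 0 0; 0 0 0 0; 0 0 0 0; 0 0 0 0; 0 0 0 0; 0 0 0 0; 0 0 0 0" --gripper 1

```text
t: 14.72
eef_pos: [616.6, 102.3, 129.2]
tcp_rot: [3.141, -0.0, 3.098]
ft_force: [0.4, 1.7, 0.2]
opening: 0.419
grip_force: 30.0
```

>>> drive_tool --deltas "0 0 0 0; 0 0 0 0"

```text
t: 14.88
eef_pos: [616.7, 102.2, 129.2]
tcp_rot: [3.141, 0.0, 3.098]
ft_force: [-0.1, 0.9, 0.8]
opening: 0.42
grip_force: 30.0
```

>>> drive_tool --deltas "-0.001 -0.02 0 0; -0.002 -0.03 0 0; -0.001 -0.03 0 0; -0.002 -0.03 0 0; -0.001 -0.03 0 0; -0.001 -0.03 0 0; -0.002 -0.03 0 0; -0.001 -0.03 0 0; -0.001 -0.03 0 0; 0 0 0 0"

```text
t: 15.72
eef_pos: [615.4, 75.5, 129.2]
tcp_rot: [-3.141, -0.0, 3.098]
ft_force: [-0.3, 1.3, 0.4]
opening: 0.42
grip_force: 30.0
```

>>> drive_tool --deltas "0 -0.02 0 0; -0.001 -0.02 0 0; -0.001 -0.02 0 0; -0.001 -0.02 0 0; -0.001 -0.02 0 0; 0 0 0 0; 0 0 0 0"

```text
t: 16.3
eef_pos: [615.1, 66.2, 129.2]
tcp_rot: [3.141, 0.0, 3.098]
ft_force: [0.4, 3.7, 1.4]
opening: 0.422
grip_force: 30.0
```

>>> drive_tool --deltas "0 -0.015 0 0; 0 -0.015 0 0; 0 0 0 0; 0 0 0 0"

```text
t: 16.63
eef_pos: [615.0, 63.2, 129.2]
tcp_rot: [3.141, 0.0, 3.098]
ft_force: [0.3, 4.9, 2.2]
opening: 0.421
grip_force: 30.0
```

>>> drive_tool --deltas "0 -0.01 0 0; 0 -0.01 0 0; 0 0 0 0; 0 0 0 0"

```text
t: 16.97
eef_pos: [615.0, 62.0, 129.2]
tcp_rot: [3.14, 0.0, 3.098]
ft_force: [-0.2, 10.1, 1.7]
opening: 0.422
grip_force: 30.0
```

>>> drive_tool --deltas "0 -0.01 0 0; 0 -0.01 0 0; 0 0 0 0; 0 0 0 0"

```text
t: 17.3
eef_pos: [615.1, 60.8, 129.5]
tcp_rot: [3.139, 0.0, 3.097]
ft_force: [-0.4, 12.9, 3.4]
opening: 0.417
grip_force: 30.1
```

>>> drive_tool --deltas "0 -0.01 0 0; 0 0 0 0; 0 0 0 0"

```text
t: 17.55
eef_pos: [615.0, 60.0, 129.6]
tcp_rot: [3.139, 0.0, 3.097]
ft_force: [-1.0, 15.2, 5.0]
opening: 0.422
grip_force: 30.2
```

Run:
```python
from m import *
s=env.state();print(s['t'],s['eef_pos'],ST(s['eef_pos']),s['ft_force'])
snap('side','s7');cols('s7',(248,252,256,260,264,268,280,284,288,292),175,262)
print([prj('side',np.r_[S+30*xs+y*ys,105]).round(1).tolist() for y in(50,70,90)])
```

```text
17.55 [615.   60.  129.6] [12.3 83.5] [-1.  15.2  5. ]
248 175 ccccccccgcggccccggcccccccccccgccccccccccccccgccgcccggcgcccccwwwwwwwwwwwwwwwwwwwwwwwcggc
252 175 cccccgcccccccccccccccgccccgcccccccccccccgggcccccwwwwwwwwwwwwwwwwwwwwwwwwwwwwwwwwwwwwwww
256 175 cccccccccgcggcccccggcccgccckkkkkwkkkkkkkkggggcwwwwwwkkkgYgwwwwwwwwwwwwwwwwwwwwwwwwwwwww
260 175 kccccgccgccRccccccgcckkkkkkkkkkkkwkkkkkkkkkkkkkkkkkkkkkgYggkkkwwwwwwwwwwwwwwwwwwwwwwwww
264 175 kkkkkkkkkkkkkkkkkkkkkggckkkkkkkkkkkkkkkkkkkkkkkkkkkkkkkkgYgkkkkwwwwwwwwwwwwwwwwwwwwwwww
268 175 kkkkkkkkkkkkkkkkkkwggckkkkkkkkkkkkwkkkkkkkkkkkkkkkkkkkkkcYggkkkwwwwwwwwwwwwwwwwwwwwwwww
280 175 kkkkkkkkkkkkkkkkkkkkkkkkkkkkkkkkkkkkkkkkkkkkgggggkkkkkkkkkgYgkkkwwwwwwwwwwwwwwwwwwwwwww
284 175 kkkkkkkkkkkkcgkkwwwwwcgkkkkkkkccccccgggggggggkkkkkkkkkkkkkgYYgkkkwwwwwwwwwwwwwwwwwwwwww
288 175 kkwwwkkkkkkkkkkRRRggggggggggccccccccgggggggggckkkkkkkkkkkkkgYgkkkwwwwwwwwwwwwwwwwwwwwww
292 175 wwwwwwwwwwwwwRRRRRcgggggggggcccccccccgggggggggkkkkkkkkkkkkkgYYgkkkwwwwwwwwwwwwwwwwwwwww
[[271.1, 215.2], [269.7, 219.9], [268.3, 224.8]]
```

>>> drive_tool --deltas "0 0.01 0 0; 0 0.01 0 0; 0 0 0 0; 0 0 0 0"

```text
t: 17.93
eef_pos: [615.0, 60.5, 129.5]
tcp_rot: [3.141, 0.0, 3.098]
ft_force: [-1.0, 6.5, 6.0]
opening: 0.419
grip_force: 30.0
```

>>> drive_tool --deltas "0 0 0 0; 0 0 0 0; 0 0 0 0; 0 0 0 0" --gripper 0.3

```text
t: 18.27
eef_pos: [614.9, 59.7, 128.9]
tcp_rot: [-3.141, -0.0, 3.098]
ft_force: [0.4, -0.2, 0.0]
opening: 0.644
grip_force: 0.0
```

>>> drive_tool --deltas "0 0 0.2 0; 0 0 0.3 0; 0 0 0.3 0; 0 0 0 0"

```text
t: 18.6
eef_pos: [617.0, 59.9, 214.6]
tcp_rot: [-3.142, 0.008, 3.098]
ft_force: [-0.4, -0.4, 0.4]
opening: 0.699
grip_force: 0.0
```

Run:
```python
from m import *
s=env.state();print(s['t'],s['eef_pos'],ST(s['eef_pos']),s['ft_force'],s['opening'])
p,d=snap('wrist','w8');snap('side','s8');cols('s8',(252,256,260,264,268,280,284,288,292),175,250)
for u,v in((313,218),):print(ST(wplane(s,u,v,105)))
I=cv2.imread('pics/w8.png')
a=cv2.resize(I[90:400,100:560],None,fx=1.0,fy=1.0)
b=cv2.resize(cv2.imread('pics/s8.png')[160:260,225:310],None,fx=3.1,fy=3.1,interpolation=cv2.INTER_CUBIC)
cv2.imwrite('pics/w8c.png',np.hstack([a,b]))
```

```text
18.6 [617.   59.9 214.6] [14.2 83.4] [-0.4 -0.4  0.4] 0.6992419499561021
252 175 ccccccckkkkkkkcccccccgcgccgccccccccccccgccgcccccwwwwwwwwwwwwwwwwwwwwwwwwwww
256 175 cckkkkwwkkwkkkkwwkkcgccccggccgcgcgcccccggggggcwwwwwwkkkcYgcwwwwwwwwwwwwwwww
260 175 kkkkkkkkkwwkkkkkkkkkggcwccccccccccgggggggggkkkkkkkkkkkkkgYgkkkwwwwwwwwwwwww
264 175 gckkkkkkkkwkkkkkkkkkgggggcccccccccgggggggggkkkkkkkkkkkkkgYggkkkwwwwwwwwwwww
268 175 gggkkkkkkkkwwkkkkkkkkkkkkkkkkkccccgggggggggkkkkkkkkkkkkkkgYgkkkwwwwwwwwwwww
280 175 wwwkkkkkkkgggcRRRggggggggggccccccccggggggggggggggkkkkkkkkkgYggkkkwwwwwwwwww
284 175 wwwwwwwwwwwwRRRRRRgggggggggcccccccccgggggggggkkkkkkkkkkkkkkYYgkkkwwwwwwwwww
288 175 wwwwwwwwwwwwcRRRRRgggggggggccccccccccggggggggckkkkkkkkkkkkkgYgkkkkwwwwwwwww
292 175 wwwwwwwwwwwwkRRRRRRgggggggYgcccccccccgggggggggkkkkkkkkkkkkkkYYgkkkwwwwwwwww
[43.1 83.1]
```

View pics/w8c.png

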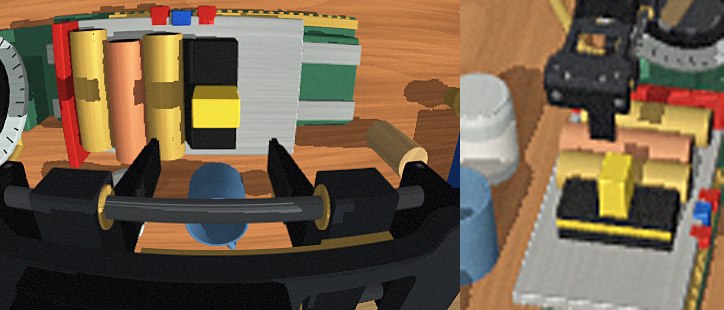

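```bash
cat > wh.py <<'E'
from m import *
Z=np.array([0,0,1.]);X3=np.r_[xs,0];Y3=np.r_[ys,0];t26=np.radians(26)
N=-np.sin(t26)*X3+np.cos(t26)*Z;UP=np.cos(t26)*X3+np.sin(t26)*Z
A=np.array([599,-243,114.])
def crank(w,z,A=A):
    b=A+55*(np.cos(w)*Y3+np.sin(w)*UP);return b+N*(z-b[2])/N[2]
def tcp(w,sgn,off=56,gap=21.5,zc=160,A=A):
    t=(-np.sin(w)*Y3+np.cos(w)*UP)*1.;t[2]=0;t/=np.linalg.norm(t)
    r=np.array([-t[1],t[0],0]) # left of t
    F=crank(w,zc,A)-sgn*gap*t
    return F-off*r,np.degrees(np.arctan2(r[1],r[0])),r
E
python3 - <<'E'
from wh import *
G=np.array([684,-248])
for w in np.arange(0,2.7,.2):
    for sg in(1,-1):
        T,a,r=tcp(w,sg);print(round(w,1),sg,T[:2],'ang',a,'globe d',np.linalg.norm(T[:2]-G),'crank',crank(w,160)[:2],'crk z',(A+55*np.sin(w)*UP+68*N)[2].round())
# lamp points
for n,f in(('side','s0'),('top','t0')):
    P=cloud(n,np.load(f'pics/{f}.npy'));m=(P[...,2]>180)&(P[...,0]>560)&(P[...,1]<-120)&(P[...,1]>-380);q=P[m]
    for z in range(180,480,25):
        k=q[(abs(q[:,2]-z)<13)]
        if len(k):print(n,z,len(k),k[:,:2].min(0),k[:,:2].max(0))
# mark, from red pointer pixels
for n,f,uv in(('top','t0',(415.5,199.0)),):
    for c in(A,A+np.array([2,0,-4.6])):
        o=px(n,*uv,0);d=px(n,*uv,1)-o;p=o+d*((c-o)@N)/(d@N);v=p-c;print('mark',np.arctan2(-v@UP,-v@Y3),np.hypot(v@UP,v@Y3))
I=cv2.imread('pics/s0.png');h=cv2.cvtColor(I,cv2.COLOR_BGR2HSV)
r=((h[...,0]<6)|(h[...,0]>172))&(h[...,1]>150)&(h[...,2]>100);print([(int(u),int(v)) for v,u in np.argwhere(r) if 305<u<325 and 150<v<185])
E
```

```text
0.0 1 [ 555.1 -242. ] ang 87.4 globe d 129.07508728971078 crank [ 579.1 -187. ] crk z 175.0
0.0 -1 [ 598. -244.] ang 87.4 globe d 86.07512467847029 crank [ 579.1 -187. ] crk z 175.0
0.2 1 [ 555.7 -237. ] ang 74.6904120952121 globe d 128.81433876440133 crank [ 591.2 -188.7] crk z 180.0
0.2 -1 [ 597.1 -248.4] ang 74.6904120952121 globe d 86.87239760857624 crank [ 591.2 -188.7] crk z 180.0
0.4 1 [ 557.6 -232. ] ang 62.2076806474869 globe d 127.4520431092881 crank [ 602.7 -192.5] crk z 185.0
0.4 -1 [ 595.6 -252. ] ang 62.2076806474869 globe d 88.49201805933559 crank [ 602.7 -192.5] crk z 185.0
0.6 1 [ 560.8 -227.4] ang 50.12262713372848 globe d 124.95132252998505 crank [ 613.2 -198.2] crk z 189.0
0.6 -1 [ 593.8 -255. ] ang 50.12262713372848 globe d 90.509708985346 crank [ 613.2 -198.2] crk z 189.0
0.8 1 [ 565.  -223.7] ang 38.518419886246306 globe d 121.47233358789448 crank [ 622.2 -205.7] crk z 192.0
0.8 -1 [ 591.8 -257.4] ang 38.518419886246306 globe d 92.72442063468633 crank [ 622.2 -205.7] crk z 192.0
1.0 1 [ 569.8 -221.3] ang 27.389632012841545 globe d 117.3162075377719 crank [ 629.
[... 2402 characters left out ...]
2 [ 753.2 -244.9] [ 756.2 -244.4]
top 305 2 [ 746.2 -245.5] [ 752.9 -243.2]
top 330 5 [ 735.6 -243.1] [ 743.1 -242. ]
top 355 75 [ 644.3 -268.8] [ 736.7 -207.8]
top 380 368 [ 645.5 -283.8] [ 733.9 -207. ]
top 405 141 [ 655.6 -271.7] [ 731.3 -219.7]
top 430 269 [ 657.3 -270.8] [ 703.5 -221.5]
mark 1.6345035958575356 75.10025633902156
mark 1.619677252192209 76.04400278669878
[(313, 169), (312, 170), (313, 170), (314, 170), (315, 170), (316, 170), (317, 170), (314, 171), (315, 171), (316, 171), (317, 171), (318, 171), (319, 171), (316, 172), (317, 172), (318, 172), (319, 172), (316, 173), (317, 173), (318, 173), (319, 173), (315, 174), (316, 174), (317, 174), (318, 174), (317, 175), (318, 175)]
```

>>> drive_tool --deltas "-0.16 -0.35 0 0; -0.16 -0.38 0 0; -0.16 -0.38 0 0; -0.16 -0.38 0 0; -0.13 -0.38 0 0; 0 -0.38 0 0; 0 -0.38 0 0; 0 -0.39 0 0; 0 0 0 0; 0 0 0 0" --gripper 0

```text
t: 19.53
eef_pos: [537.1, -243.4, 207.3]
tcp_rot: [3.14, -0.002, 3.095]
ft_force: [-0.8, 0.0, -0.7]
opening: 1.0
grip_force: 0.0
```

>>> drive_tool --deltas "0 0 -0.2 0; 0 0 -0.2 0; 0 0 -0.08 0; 0 0 0 0; 0 0 0 0"

```text
t: 19.95
eef_pos: [538.1, -241.0, 161.0]
tcp_rot: [3.141, -0.001, 3.099]
ft_force: [0.6, -0.0, 0.9]
opening: 1.002
grip_force: 0.0
```

Run:
```python
from wh import *
s=env.state();p=s['eef_pos'][:2];a0=np.degrees(s['tcp_rot'][2])-90
for w in np.arange(0,2.45,.2):
    T,a,r=tcp(w,1,zc=168);q=T[:2];print(round(w,2),q,a,'d',(q-p)/100,'turn',(a-a0)/180,'/4:',((q-p)/400).round(3),round((a-a0)/720,4));p=q;a0=a
```

```text
0.0 [ 551.2 -241.8] 87.4 d [ 0.1 -0. ] turn -0.0008098272558293553 /4: [ 0. -0.] -0.0002
0.2 [ 551.8 -236.8] 74.6904120952121 d [0. 0.] turn -0.07060882169326617 /4: [0. 0.] -0.0177
0.4 [ 553.7 -231.8] 62.2076806474869 d [0.  0.1] turn -0.06934850804291774 /4: [0. 0.] -0.0173
0.6 [ 556.9 -227.2] 50.12262713372848 d [0. 0.] turn -0.0671391861875468 /4: [0. 0.] -0.0168
0.8 [ 561.1 -223.6] 38.518419886246306 d [0. 0.] turn -0.06446781804156762 /4: [0. 0.] -0.0161
1.0 [ 565.9 -221.1] 27.389632012841545 d [0. 0.] turn -0.06182659929669312 /4: [0. 0.] -0.0155
1.2 [ 570.8 -219.9] 16.66108757834903 d [0. 0.] turn -0.059603024636069535 /4: [0. 0.] -0.0149
1.4 [ 575.4 -219.9] 6.211911002973008 d [0. 0.] turn -0.05805098097431123 /4: [0. 0.] -0.0145
1.6 [ 579.4 -220.7] -4.103986793750506 d [ 0. -0.] turn -0.05731054331513064 /4: [ 0. -0.] -0.0143
1.8 [ 582.8 -222.2] -14.442866906798052 d [ 0. -0.] turn -0.05743822285026415 /4: [ 0. -0.] -0.0144
2.0 [ 585.5 -224.1] -24.95932014527335 d [ 0. -0.] turn -0.05842474021375165 /4: [ 0. -0.] -0.0146
2.2 [ 587.8 -226.2] -35.793850675776525 d [ 0. -0.] turn -0.0601918362805732 /4: [ 0. -0.] -0.015
2.4 [ 589.7 -228.6] -47.05635159467817 d [ 0. -0.] turn -0.06256944954945358 /4: [ 0. -0.] -0.0156
```

>>> drive_tool --deltas "0.07 0 0 0; 0.06 -0.01 0 0; 0.0015 0.0125 0 -0.0177; 0.0015 0.0125 0 -0.0177; 0.0015 0.0125 0 -0.0177; 0.0015 0.0125 0 -0.0177; 0.005 0.0125 0 -0.0173; 0.005 0.0125 0 -0.0173; 0.005 0.0125 0 -0.0173; 0.005 0.0125 0 -0.0173"

```text
t: 20.78
eef_pos: [551.6, -232.6, 163.8]
tcp_rot: [-3.14, -0.004, 2.657]
ft_force: [-29.7, 0.7, 35.2]
opening: 1.0
grip_force: 23.0
```

```bash
cat >> wh.py <<'E'
def where():
    s=env.state();e=s['eef_pos'];a=np.degrees(s['tcp_rot'][2])-90
    best=min(np.arange(-.2,3.2,.02),key=lambda w:abs((tcp(w,1)[1]-a)))
    print('t',s['t'],e,'ang',a,'F',s['ft_force'],'nominal for ang: w',best,'dpos',e[:2]-tcp(best,1,zc=168)[0][:2])
E
python3 - <<'E'
from wh import *
where()
p,d=snap('side','sw1');P=cloud('side',d);h=cv2.cvtColor(p,cv2.COLOR_RGB2HSV)
# rack lug (blue) & ears (red) positions along y
X=(P[...,:2]-S)@xs;Y=(P[...,:2]-S)@ys
vv,uu=np.mgrid[:400,:640];reg=(uu>290)&(uu<325)&(vv>185)&(vv<260)
for nm,m in(('blue',(h[...,0]>105)&(h[...,0]<130)&(h[...,1]>150)&reg),('red',((h[...,0]<6)|(h[...,0]>172))&(h[...,1]>160)&(h[...,2]>90)&reg)):
    print(nm,m.sum(),sorted(zip(uu[m].tolist(),vv[m].tolist()))[:1],uu[m].mean(),vv[m].mean(),np.unique(vv[m],return_counts=True))
E
```

```text
t 20.7833 [ 551.6 -232.6  163.8] ang 62.25777325180934 F [-29.7   0.7  35.2] nominal for ang: w 0.39999999999999963 dpos [-2.1 -0.8]
blue 27 [(292, 235)] 301.81481481481484 230.4814814814815 (array([228, 229, 230, 231, 232, 233, 235]), array([4, 5, 5, 5, 5, 2, 1]))
red 194 [(291, 189)] 302.159793814433 205.67525773195877 (array([189, 190, 191, 192, 193, 194, 195, 196, 197, 198, 199, 200, 201,
       202, 222, 223, 224, 225, 226, 227, 228, 234, 235, 236, 237, 238,
       239, 240]), array([ 8, 17, 19, 19, 19, 17,  9,  4,  3,  3,  3,  3,  4,  1,  4,  7,  7,
        5,  4,  3,  2,  4,  7,  7,  5,  4,  3,  3]))
```

>>> drive_tool --deltas "-0.1 -0.01 0 0; -0.05 0 0 0; 0 0 0 0; 0 0 0 0"

```text
t: 21.17
eef_pos: [539.2, -233.9, 161.5]
tcp_rot: [3.141, 0.001, 2.658]
ft_force: [0.4, 0.1, 0.8]
opening: 0.999
grip_force: 0.0
```

Run:
```python
from wh import *
where()
snap('top','tw2');snap('side','sw2')
p,d=snap('wrist','ww2');s=env.state()
h=cv2.cvtColor(p,cv2.COLOR_RGB2HSV);vv,uu=np.mgrid[:400,:640]
print('pred crank top(68) & base(10) in wrist for w:')
for w in(0,.1,.2,.3,.4,.5):
    b=A+55*(np.cos(w)*Y3+np.sin(w)*UP);print(w,wprj(s,b+68*N).round(),wprj(s,b+10*N).round(),'idx',wprj(s,A-78*(np.cos(w)*Y3+np.sin(w)*UP)).round(),wprj(s,A-40*(np.cos(w)*Y3+np.sin(w)*UP)).round(), 'side',prj('side',b+68*N).round(1),prj('side',b+10*N).round(1))
print('axle',wprj(s,A).round(),'mark',wprj(s,A-78*(np.cos(1.63)*Y3+np.sin(1.63)*UP)).round())
for f,(u0,v0,u1,v1) in(('ww2',(0,0,640,400)),('sw2',(270,135,325,185))):
    I=cv2.imread(f'pics/{f}.png');hh=cv2.cvtColor(I,cv2.COLOR_BGR2HSV)[v0:v1,u0:u1]
    m=((hh[...,0]>10)&(hh[...,0]<20)&(hh[...,1]>70)&(hh[...,1]<150)&(hh[...,2]>150)).astype(np.uint8)
    n,l,st,ce=cv2.connectedComponentsWithStats(m)
    for i in range(1,n):
        if st[i,4]>(80 if f=='ww2' else 8):print(f,'wood',st[i]+[u0,v0,0,0,0],ce[i]+[u0,v0])
    r=(((hh[...,0]<5)|(hh[...,0]>174))&(hh[...,1]>160)&(hh[...,2]>90)).astype(np.uint8)
    n,l,st,ce=cv2.connectedComponentsWithStats(r)
    for i in range(1,n):
        if st[i,4]>8:print(f,'red',st[i]+[u0,v0,0,0,0],ce[i]+[u0,v0])
```

```text
t 21.1667 [ 539.2 -233.9  161.5] ang 62.28627555571538 F [0.4 0.1 0.8] nominal for ang: w 0.39999999999999963 dpos [-14.5  -2.1]
pred crank top(68) & base(10) in wrist for w:
0 [405. 259.] [397. 252.] idx [258. 306.] [295. 293.] side [299.  154.2] [291.5 165.8]
0.1 [408. 267.] [400. 258.] idx [255. 298.] [293. 288.] side [297.5 153.4] [290. 165.]
0.2 [410. 275.] [401. 265.] idx [253. 290.] [292. 284.] side [296.1 152.5] [288.6 164.2]
0.3 [411. 283.] [402. 272.] idx [251. 282.] [291. 280.] side [294.7 151.5] [287.2 163.2]
0.4 [411. 292.] [402. 278.] idx [251. 273.] [291. 275.] side [293.3 150.4] [285.9 162.2]
0.5 [410. 300.] [402. 285.] idx [251. 265.] [291. 271.] side [292.1 149.3] [284.7 161.1]
axle [337. 277.] mark [307. 192.]
ww2 wood [531 115  24 120 625] [543.8 172.6]
ww2 wood [591 236  49  47 462] [614.1 264.4]
ww2 wood [ 548  262   92  138 6462] [608.4 347.2]
ww2 red [539  62  21  20 186] [551.8  70.5]
ww2 red [508  74  21  15 209] [519.5  80.8]
ww2 red [ 440  116   64  140 3831] [474.3 182.8]
ww2 red [289 166  22  33 388] [300.2 180.7]
sw2 wood [271 135   5   7  20] [272.6 137.8]
sw2 wood [276 135  22   7  63] [284.5 137.8]
sw2 wood [306 142  10  10  49] [310.9 145.5]
sw2 wood [284 148  12  16  94] [289.5 155.6]
sw2 wood [316 147   9  38 205] [321.4 167.1]
sw2 wood [270 167   5   8  20] [271.2 171.7]
sw2 wood [270 180   5   5  15] [271.3 181.9]
sw2 red [312 169   8   7  26] [316.3 171.8]
```

```bash
cat >> wh.py <<'E'
def tcps(w,sgn,s=50,off=56,gap=21.5,A=A):
    t=(-np.sin(w)*Y3+np.cos(w)*UP)*1.;t[2]=0;t/=np.linalg.norm(t);r=np.array([-t[1],t[0],0])
    b=A+55*(np.cos(w)*Y3+np.sin(w)*UP)+s*N
    F=b-sgn*gap*t-off*r;F[2]=147+24.1*np.sin(w);return F,np.degrees(np.arctan2(r[1],r[0]))
E
python3 - <<'E'
from wh import *
np.set_printoptions(suppress=True,precision=4)
s=env.state();p=s['eef_pos'];a0=np.degrees(s['tcp_rot'][2])-90
for w in (.3,.4,.6,.8,1,1.2,1.4,1.6,1.8,2,2.2,2.3):
    T,a=tcps(w,1);print(w,T.round(1),round(a,1),'rows4',((T-p)/400),round((a-a0)/720,4),'globe',np.hypot(*(T[:2]-[684,-245])).round());p=T;a0=a
E
```

```text
0.3 [ 553.5 -234.3  154.1] 68.4 rows4 [ 0.0359 -0.0013 -0.0173] 0.0085 globe 131.0
0.4 [ 553.5 -231.8  156.4] 62.2 rows4 [0.     0.0064 0.0057] -0.0086 globe 131.0
0.6 [ 554.6 -227.1  160.6] 50.1 rows4 [0.0029 0.0117 0.0106] -0.0168 globe 131.0
0.8 [ 557.1 -223.4  164.3] 38.5 rows4 [0.006  0.0093 0.0092] -0.0161 globe 129.0
1 [ 560.4 -220.9  167.3] 27.4 rows4 [0.0083 0.0063 0.0075] -0.0155 globe 126.0
1.2 [ 564.2 -219.6  169.5] 16.7 rows4 [0.0096 0.0031 0.0055] -0.0149 globe 122.0
1.4 [ 568.2 -219.6  170.7] 6.2 rows4 [0.0099 0.0002 0.0032] -0.0145 globe 119.0
1.6 [ 572.1 -220.4  171.1] -4.1 rows4 [ 0.0097 -0.0021  0.0009] -0.0143 globe 115.0
1.8 [ 575.8 -221.9  170.5] -14.4 rows4 [ 0.0092 -0.0037 -0.0015] -0.0144 globe 111.0
2 [ 579.3 -223.8  168.9] -25.0 rows4 [ 0.0088 -0.0048 -0.0039] -0.0146 globe 107.0
2.2 [ 582.7 -226.   166.5] -35.8 rows4 [ 0.0086 -0.0054 -0.0061] -0.015 globe 103.0
2.3 [ 584.4 -227.1  165. ] -41.4 rows4 [ 0.0043 -0.0029 -0.0038] -0.0077 globe 101.0
```

>>> drive_tool --deltas "0.04 0 -0.05 0; 0.06 0.01 0 0; 0.04 0.01 0 0; 0.003 0.012 0.01 -0.017; 0.003 0.012 0.01 -0.017; 0.003 0.012 0.01 -0.017; 0.003 0.012 0.01 -0.017; 0.006 0.009 0.009 -0.016; 0.006 0.009 0.009 -0.016"

```text
t: 22.07
eef_pos: [553.8, -223.6, 161.5]
tcp_rot: [-3.14, -0.005, 2.343]
ft_force: [-7.6, 7.5, 4.1]
opening: 1.0
grip_force: 5.4
```

>>> drive_tool --deltas "0.006 0.009 0.009 -0.016; 0.006 0.009 0.009 -0.016; 0.008 0.006 0.008 -0.0155; 0.008 0.006 0.007 -0.0155; 0.008 0.006 0.008 -0.0155; 0.009 0.006 0.007 -0.0155; 0.01 0.003 0.006 -0.015; 0.01 0.003 0.005 -0.015; 0.01 0.003 0.006 -0.015; 0.01 0.003 0.005 -0.015"

```text
t: 22.9
eef_pos: [563.3, -218.1, 168.8]
tcp_rot: [-3.14, -0.003, 1.859]
ft_force: [-4.0, 8.0, 3.9]
opening: 0.996
grip_force: 4.7
```

```bash
cat >> wh.py <<'E'
def wheelw(p,s=None,lo=-.2,hi=3):
    """fit wheel angle from index line brightness in side/top picture"""
    pass
def crankside(f):
    I=cv2.imread(f'pics/{f}.png');u0,v0=272,130;hh=cv2.cvtColor(I,cv2.COLOR_BGR2HSV)[v0:185,u0:315]
    m=((hh[...,0]>10)&(hh[...,0]<20)&(hh[...,1]>70)&(hh[...,1]<150)&(hh[...,2]>150)).astype(np.uint8)
    n,l,st,ce=cv2.connectedComponentsWithStats(m)
    for i in range(1,n):
        if st[i,4]>8:print(f,'wood',st[i]+[u0,v0,0,0,0],ce[i]+[u0,v0])
E
python3 - <<'E'
from wh import *
where();snap('side','sw3');crankside('sw3')
for w in(.8,1,1.2,1.4,1.6,2.3):
    b=A+55*(np.cos(w)*Y3+np.sin(w)*UP);print(w,prj('side',b+68*N),prj('side',b+39*N))
s=env.state();print('T',tcps(1.2,1))
E
```

```text
t 22.9 [ 563.3 -218.1  168.8] ang 16.509135729774897 F [-4.   8.   3.9] nominal for ang: w 1.1999999999999993 dpos [-7.4  1.9]
sw3 wood [272 130   4  12  26] [272.8 135.7]
sw3 wood [289 132  13  11 104] [295.5 137.3]
sw3 wood [276 136   5   5  12] [278.2 138.3]
sw3 wood [278 136   9  19  79] [282.4 146.6]
sw3 wood [307 138   8  15  72] [311.6 144.4]
sw3 wood [272 180   3   5  10] [272.6 181.9]
0.8 [289.  145.6] [285.3 151.6]
1 [287.6 143.1] [283.9 149.1]
1.2 [286.7 140.6] [283.1 146.6]
1.4 [286.5 138.2] [282.9 144.2]
1.6 [286.9 136.1] [283.3 142.1]
2.3 [292.6 131.7] [288.9 137.7]
T (array([ 564.2, -219.6,  169.5]), np.float64(16.661087578349044))
```

>>> drive_tool --deltas "0.01 0 0.003 -0.0145; 0.01 0 0.003 -0.0145; 0.01 0 0.003 -0.0145; 0.01 0 0.003 -0.0145; 0.01 -0.002 0.001 -0.0143; 0.01 -0.002 0.001 -0.0143; 0.01 -0.002 0.001 -0.0143; 0.01 -0.002 0.001 -0.0143; 0.009 -0.004 -0.001 -0.0144; 0.009 -0.004 -0.001 -0.0144"

```text
t: 23.78
eef_pos: [574.0, -219.8, 170.7]
tcp_rot: [-3.141, -0.002, 1.407]
ft_force: [-2.2, 8.8, 8.2]
opening: 1.005
grip_force: 4.4
```

>>> drive_tool --deltas "0.009 -0.004 -0.002 -0.0144; 0.009 -0.004 -0.002 -0.0144; 0.009 -0.005 -0.004 -0.0146; 0.009 -0.005 -0.004 -0.0146; 0.009 -0.005 -0.004 -0.0146; 0.009 -0.005 -0.004 -0.0146; 0.009 -0.005 -0.006 -0.015; 0.009 -0.005 -0.006 -0.015; 0.009 -0.005 -0.006 -0.015; 0.009 -0.005 -0.006 -0.015"

```text
t: 24.62
eef_pos: [583.5, -224.8, 166.6]
tcp_rot: [3.141, -0.002, 0.944]
ft_force: [-1.5, 8.5, 8.9]
opening: 1.001
grip_force: 4.6
```

Run:
```python
from wh import *
where();snap('side','sw4');crankside('sw4')
for w in(1.8,2,2.1,2.2,2.3,2.4):
    b=A+55*(np.cos(w)*Y3+np.sin(w)*UP);print(w,prj('side',b+39*N))
print(tcps(2.2,1),env.state()['joints'])
```

```text
t 24.6167 [ 583.5 -224.8  166.6] ang -35.91635257974061 F [-1.5  8.5  8.9] nominal for ang: w 2.1999999999999984 dpos [-4.3  1.4]
sw4 wood [272 130   4  12  27] [272.8 135.7]
sw4 wood [276 130   7  11  38] [279.7 135.5]
sw4 wood [289 130  13  12 105] [294.5 136.1]
sw4 wood [282 140   7   6  21] [284.8 143. ]
sw4 wood [303 141   4   5  13] [305.1 143.2]
sw4 wood [313 141   2  12  18] [313.7 146.8]
sw4 wood [272 180   3   5  10] [272.6 181.9]
1.8 [284.3 140.3]
2 [285.8 138.9]
2.1 [286.7 138.4]
2.2 [287.8 138. ]
2.3 [288.9 137.7]
2.4 [290.2 137.5]
(array([ 582.7, -226. ,  166.5]), np.float64(-35.793850675776525)) [-0.5  0.5  1.6  0.   1.   0.2]
```

>>> drive_tool --deltas "0.009 -0.006 -0.007 -0.0154; 0.009 -0.006 -0.008 -0.0154; 0.009 -0.006 -0.008 -0.0154; 0.009 -0.006 -0.008 -0.0154; 0 0 0 0"

```text
t: 25.08
eef_pos: [587.1, -227.4, 163.3]
tcp_rot: [3.141, -0.001, 0.75]
ft_force: [-0.8, 5.5, 5.9]
opening: 1.0
grip_force: 3.3
```

Run:
```python
from wh import *
where();s=env.state();print(s['eef_pos'],np.degrees(s['tcp_rot'][2])-90)
np.set_printoptions(suppress=True,precision=4)
p=None
for w,g in((2.4,36),(2.4,21.5),(2.2,21.5),(2.0,21.5),(1.9,21.5),(1.8,21.5),(1.7,21.5),(1.63,21.5),(1.5,21.5)):
    T,a=tcps(w,-1,gap=g)
    if p is not None: print('d',((T-p)/100).round(4),((a-a0)/180).round(4))
    print(w,T.round(1),a.round(1));p,a0=T,a
```

```text
t 25.0833 [ 587.1 -227.4  163.3] ang -47.05596139346359 F [-0.8  5.5  5.9] nominal for ang: w 2.3999999999999986 dpos [-2.6  1.1]
[ 587.1 -227.4  163.3] -47.05596139346359
2.4 [ 544.1 -267.6  163.3] -47.1
d [0.1061 0.0988 0.    ] 0.0
2.4 [ 554.7 -257.7  163.3] -47.1
d [ 0.0283 -0.0315  0.0321] 0.0626
2.2 [ 557.6 -260.8  166.5] -35.8
d [ 0.0356 -0.0193  0.0243] 0.0602
2.0 [ 561.1 -262.8  168.9] -25.0
d [ 0.0193 -0.0052  0.0089] 0.0294
1.9 [ 563.1 -263.3  169.8] -19.7
d [ 0.0198 -0.0024  0.0066] 0.029
1.8 [ 565.  -263.5  170.5] -14.4
d [0.0199 0.0001 0.0043] 0.0288
1.7 [ 567.  -263.5  170.9] -9.3
d [0.0138 0.0014 0.0016] 0.0201
1.63 [ 568.4 -263.4  171.1] -5.6
d [ 0.0253  0.005  -0.0002] 0.0372
1.5 [ 570.9 -262.9  171. ] 1.0
```

>>> drive_tool --deltas "0.03 0.03 0 0; -0.12 0.1 0 0; -0.11 0.1 0 0; -0.11 -0.1 0 0; -0.11 -0.1 0 0; -0.11 -0.1 0 0; -0.1 -0.11 0 0; 0 0 0 0; 0.1 -0.11 0 0; 0.1 -0.11 0 0"

```text
t: 25.92
eef_pos: [542.9, -269.8, 163.2]
tcp_rot: [3.141, -0.0, 0.75]
ft_force: [-0.2, 0.5, 0.5]
opening: 1.0
grip_force: 0.0
```

Run:
```python
from wh import *
where();snap('side','sw5');crankside('sw5')
p,d=snap('wrist','ww5');s=env.state()
for w in(2.2,2.3,2.4,2.5):
    b=A+55*(np.cos(w)*Y3+np.sin(w)*UP);print(w,prj('side',b+39*N),'wr crank',wprj(s,b+68*N).round(),wprj(s,b+10*N).round(),'idx78,60,40',[wprj(s,A-r*(np.cos(w)*Y3+np.sin(w)*UP)).round().tolist() for r in(78,60,40)])
print('mark',wprj(s,A-78*(np.cos(1.63)*Y3+np.sin(1.63)*UP)).round(),wprj(s,A).round())
h=cv2.cvtColor(p,cv2.COLOR_RGB2HSV)
r=(((h[...,0]<5)|(h[...,0]>174))&(h[...,1]>160)&(h[...,2]>90)).astype(np.uint8)
n,l,st,ce=cv2.connectedComponentsWithStats(r)
for i in range(1,n):
    if st[i,4]>20:print('red',st[i],ce[i])
m=((h[...,0]>10)&(h[...,0]<20)&(h[...,1]>70)&(h[...,1]<150)&(h[...,2]>150)).astype(np.uint8)
n,l,st,ce=cv2.connectedComponentsWithStats(m)
for i in range(1,n):
    if st[i,4]>150:print('wood',st[i],ce[i])
```

```text
t 25.9167 [ 542.9 -269.8  163.2] ang -47.00107600734596 F [-0.2  0.5  0.5] nominal for ang: w 2.3999999999999986 dpos [-46.8 -41.2]
sw5 wood [272 130   4  12  24] [272.8 135.4]
sw5 wood [276 130  39  22 386] [296.8 137.5]
sw5 wood [272 180   3   5   9] [272.7 182. ]
2.2 [287.8 138. ] wr crank [408. 188.] [413. 141.] idx78,60,40 [[248.0, 142.0], [266.0, 141.0], [289.0, 139.0]]
2.3 [288.9 137.7] wr crank [407. 197.] [412. 148.] idx78,60,40 [[246.0, 134.0], [265.0, 134.0], [288.0, 135.0]]
2.4 [290.2 137.5] wr crank [406. 205.] [412. 156.] idx78,60,40 [[245.0, 125.0], [264.0, 127.0], [287.0, 130.0]]
2.5 [291.5 137.4] wr crank [404. 213.] [410. 163.] idx78,60,40 [[244.0, 116.0], [264.0, 120.0], [287.0, 125.0]]
mark [273. 185.] [338. 137.]
red [ 78   0  15  14 120] [84.6  5.1]
red [106   0  45  49 558] [126.4  22.2]
red [258 179  24  21 277] [269.6 189.1]
wood [  515     0   125   362 14553] [598.7 158.1]
wood [ 387  140   40   76 2320] [407.8 179.1]
wood [509 188  97  65 948] [552.1 213.9]
wood [610 248  12 115 753] [616.8 310. ]
```

```bash
cat >> wh.py <<'E'
def dial(f,s,A=A,ws=np.arange(.9,3,.005)):
    I=cv2.imread(f'pics/{f}.png');g=cv2.cvtColor(I,cv2.COLOR_BGR2GRAY).astype(np.float32);h=cv2.cvtColor(I,cv2.COLOR_BGR2HSV)
    rs=np.arange(40,69,2.)
    uv=np.array([[wprj(s,A-r*(np.cos(w)*Y3+np.sin(w)*UP)) for r in rs] for w in ws],np.float32)
    m=np.median(cv2.remap(g,uv[...,0],uv[...,1],cv2.INTER_LINEAR),1)
    k=m.argmax();sel=(abs(ws-ws[k])<.12);q=np.clip(m[sel]-np.median(m)-25,0,None)
    print('index w',(ws[sel]*q).sum()/q.sum(),'peak',ws[k],m[k],'median',np.median(m))
    r=((h[...,0]<6)|(h[...,0]>172))&(h[...,1]>140)&(h[...,2]>80)
    out=[]
    for v,u in np.argwhere(r):
        o,d=wray(s,u,v);p=o+d*((A-o)@N)/(d@N)-A;R=np.hypot(p@UP,p@Y3)
        if 65<R<110:out.append((R,np.arctan2(-p@UP,-p@Y3)))
    out=np.array(out)
    if len(out):
        for a,b in((65,80),(80,84),(84,90),(90,110)):
            k=(out[:,0]>=a)&(out[:,0]<b)
            if k.sum():print('red R',a,b,k.sum(),out[k,1].mean(),out[k,1].min(),out[k,1].max(),'minR',out[:,0].min())
    # black wheel outline radius check
    for w in np.arange(0,6.28,.785):
        R=np.arange(60,90,1.);uv=np.array([wprj(s,A-x*(np.cos(w)*Y3+np.sin(w)*UP)) for x in R],np.float32)[None]
        l=cv2.remap(g,uv[...,0],uv[...,1],cv2.INTER_LINEAR)[0];dd=np.diff(l);print((round(w,2),R[dd.argmax()]+.5,round(float(dd.max()))),end=' ')
    print()
E
python3 - <<'E'
from wh import *
dial('ww5',env.state())
E
```

```text
Traceback (most recent call last):
  File "wh.py", line 32, in dial
    uv=np.array([[wprj(s,A-r*(np.cos(w)*Y3+np.sin(w)*UP)) for r in rs] for w in ws],np.float32)
                  ~~~~^^^^^^^^^^^^^^^^^^^^^^^^^^^^^^^^^^^
  File "m.py", line 36, in wprj
    K=np.array(env.camera_params('wrist')['mtx']);q=np.linalg.inv(wcam(s))@np.r_[p,1];h=np.hypot(q[0],q[1]);r=np.arctan2(h,q[2]);return np.array([K[0,2]+K[0,0]*r*q[0]/h,K[1,2]+K[1,1]*r*q[1]/h])
                                                                  ~~~~^^^
  File "m.py", line 29, in wcam
    M=np.array(env.camera_params('wrist')['mount']);R=Ro.from_euler('xyz',s['tcp_rot']).as_matrix();T=np.eye(4);T[:3,:3]=R;T[:3,3]=s['eef_pos'];return T@M
               ~~~~~~~~~~~~~~~~~^^^^^^^^^
ValueError: time passes only in moves, steps and waits
```

```bash
cat >> h.py <<'E'
import functools
_cp=functools.lru_cache(None)(env.camera_params)
E
sed -i 's/env\.camera_params(/_cp(/; s/_cp)$/_cp)/' m.py wh.py; sed -i "s/env\.camera_params(/_cp(/g" m.py; sed -i 's/^from h import \*/from h import *\nfrom h import _cp/' m.py
python3 - <<'E'
from wh import *
dial('ww5',env.state())
E
```

```text
index w 2.3238527013900376 peak 2.3700000000000014 245.64258 median 65.62451
red R 65 80 71 1.6127831790264902 1.555841022880356 1.6724983193531076 minR 71.72568405807937
red R 80 84 53 1.6210557724832584 1.5385939480398996 1.7012252343433225 minR 71.72568405807937
red R 84 90 76 1.6151380550268428 1.536817911799732 1.6948037062704777 minR 71.72568405807937
red R 90 110 82 1.6117855634206493 1.541358269861798 1.6859392932861543 minR 71.72568405807937
(np.float64(0.0), np.float64(71.5), 4) (np.float64(0.78), np.float64(71.5), 56) (np.float64(1.57), np.float64(71.5), 34) (np.float64(2.36), np.float64(78.5), 8) (np.float64(3.14), np.float64(70.5), 125) (np.float64(3.92), np.float64(72.5), 126) (np.float64(4.71), np.float64(72.5), 120) (np.float64(5.5), np.float64(71.5), 58)
```

>>> drive_tool --deltas "0.06 0.06 0 0; 0.05 0.05 0 0; 0.007 -0.008 0.008 0.0157; 0.007 -0.008 0.008 0.0157; 0.007 -0.008 0.008 0.0157; 0.007 -0.008 0.008 0.0157; 0.009 -0.005 0.006 0.015; 0.009 -0.005 0.006 0.015; 0.009 -0.005 0.006 0.015; 0.009 -0.005 0.006 0.015"

```text
t: 26.85
eef_pos: [560.2, -262.3, 168.7]
tcp_rot: [3.142, 0.001, 1.14]
ft_force: [-4.5, -8.2, 0.5]
opening: 1.001
grip_force: 4.8
```

Run:
```python
from wh import *
where();s=env.state();snap('wrist','ww6');dial('ww6',s);print(tcps(2.0,-1))
```

```text
t 26.85 [ 560.2 -262.3  168.7] ang -24.661886063915844 F [-4.5 -8.2  0.5] nominal for ang: w 1.999999999999999 dpos [-25.3 -38.3]
index w 1.901687663788074 peak 1.950000000000001 245.22656 median 64.41797
red R 65 80 91 1.6151930938024257 1.5525110207692316 1.6814862321028845 minR 69.60177647051763
red R 80 84 52 1.6297772182747723 1.5404034973106409 1.7108582526067784 minR 69.60177647051763
red R 84 90 80 1.6188592207544712 1.5329420063660948 1.703935411997792 minR 69.60177647051763
red R 90 110 75 1.612776625165797 1.5386241963557818 1.6885146080805722 minR 69.60177647051763
(np.float64(0.0), np.float64(72.5), 50) (np.float64(0.78), np.float64(71.5), 43) (np.float64(1.57), np.float64(70.5), 24) (np.float64(2.36), np.float64(69.5), 88) (np.float64(3.14), np.float64(70.5), 102) (np.float64(3.92), np.float64(72.5), 132) (np.float64(4.71), np.float64(72.5), 134) (np.float64(5.5), np.float64(76.5), 40) 
(array([ 561.1, -262.8,  168.9]), np.float64(-24.95932014527335))
```

>>> drive_tool --deltas "0.0097 -0.0026 0.0045 0.0147; 0.0097 -0.0026 0.0045 0.0147; 0.0099 -0.0012 0.0033 0.0145; 0.0099 -0.0012 0.0033 0.0145; 0 0 0 0"

```text
t: 27.32
eef_pos: [564.5, -263.8, 170.7]
tcp_rot: [3.14, 0.002, 1.324]
ft_force: [-2.5, -6.0, 4.0]
opening: 1.004
grip_force: 3.1
```

```bash
cat >> wh.py <<'E'
def prof(f,s,c,A=A):
    g=cv2.imread(f'pics/{f}.png',0).astype(np.float32);ws=np.arange(c-.15,c+.15,.01)
    for rs in((25,45),(45,58),(58,70),(70,77)):
        R=np.arange(rs[0],rs[1],1.5)
        uv=np.array([[wprj(s,A-r*(np.cos(w)*Y3+np.sin(w)*UP)) for r in R] for w in ws],np.float32)
        m=np.median(cv2.remap(g,uv[...,0],uv[...,1],cv2.INTER_LINEAR),1);print(rs,' '.join('%d'%x for x in m)); 
        b=m>150; print('   >150 mid',ws[b].mean() if b.any() else None,ws[b].min() if b.any() else 0,ws[b].max() if b.any() else 0)
E
python3 - <<'E'
from wh import *
where();s=env.state();snap('wrist','ww7');dial('ww7',s);prof('ww7',s,1.75)
E
```

```text
t 27.3167 [ 564.5 -263.8  170.7] ang -14.151643002680487 F [-2.5 -6.   4. ] nominal for ang: w 1.7999999999999992 dpos [-18.3 -41.6]
index w 1.721637579657052 peak 1.770000000000001 244.21875 median 64.21484
red R 65 80 72 1.605275637001541 1.555100385873397 1.65897991839633 minR 70.24388074856061
red R 80 84 50 1.6261193048080727 1.5423607225729716 1.705853165074655 minR 70.24388074856061
red R 84 90 83 1.6195683412562838 1.5337272002692133 1.703537929508991 minR 70.24388074856061
red R 90 110 88 1.614034927757367 1.5401348342004177 1.7009575512635056 minR 70.24388074856061
(np.float64(0.0), np.float64(72.5), 60) (np.float64(0.78), np.float64(71.5), 49) (np.float64(1.57), np.float64(76.5), 34) (np.float64(2.36), np.float64(69.5), 124) (np.float64(3.14), np.float64(70.5), 108) (np.float64(3.92), np.float64(72.5), 122) (np.float64(4.71), np.float64(72.5), 191) (np.float64(5.5), np.float64(75.5), 42) 
(25, 45) 239 238 238 239 238 237 237 237 237 237 236 237 237 237 237 238 239 241 243 240 229 198 156 108 71 61 62 62 62 63
   >150 mid 1.71 1.6 1.8200000000000003
(45, 58) 57 51 135 203 226 240 240 239 237 237 237 236 236 237 237 238 240 241 233 193 108 74 64 60 64 65 66 67 67 65
   >150 mid 1.7100000000000002 1.6300000000000001 1.7900000000000003
(58, 70) 23 17 11 2 103 187 229 238 241 238 237 236 236 237 237 238 241 247 197 115 43 12 17 21 22 22 21 21 22 22
   >150 mid 1.7150000000000003 1.6500000000000001 1.7800000000000002
(70, 77) 56 60 52 65 72 98 196 236 242 239 237 237 236 237 237 237 239 241 225 199 182 189 194 193 193 192 193 191 191 193
   >150 mid 1.7750000000000004 1.6600000000000001 1.8900000000000003
```

>>> drive_tool --deltas "0.007 0 0.0015 0.01; 0.007 0 0.0015 0.01; 0 0 0 0; 0 0 0 0"

```text
t: 27.7
eef_pos: [565.9, -263.8, 171.1]
tcp_rot: [3.14, 0.002, 1.384]
ft_force: [-2.5, -6.9, 3.5]
opening: 0.999
grip_force: 3.5
```

Run:
```python
from wh import *
where();s=env.state();snap('wrist','ww8');dial('ww8',s);prof('ww8',s,1.64)
```

```text
t 27.7 [ 565.9 -263.8  171.1] ang -10.705744229105136 F [-2.5 -6.9  3.5] nominal for ang: w 1.719999999999999 dpos [-15.6 -42.2]
index w 1.6564510574760403 peak 1.7000000000000006 244.60938 median 64.40625
red R 65 80 30 1.588283874984444 1.5674290955074253 1.6643543230594715 minR 70.68703188916021
red R 80 84 50 1.6277378827400582 1.5475135825811326 1.7090297291421837 minR 70.68703188916021
red R 84 90 83 1.6212856047944209 1.5373932733970406 1.7052313257981853 minR 70.68703188916021
red R 90 110 90 1.6139456561964367 1.540473024761525 1.6994655236887464 minR 70.68703188916021
(np.float64(0.0), np.float64(72.5), 56) (np.float64(0.78), np.float64(71.5), 60) (np.float64(1.57), np.float64(70.5), 62) (np.float64(2.36), np.float64(69.5), 101) (np.float64(3.14), np.float64(70.5), 98) (np.float64(3.92), np.float64(72.5), 173) (np.float64(4.71), np.float64(72.5), 116) (np.float64(5.5), np.float64(72.5), 73) 
(25, 45) 105 136 174 208 222 235 240 240 239 239 238 238 237 237 237 237 237 237 237 238 238 241 242 244 234 212 179 145 106 82
   >150 mid 1.63 1.51 1.7500000000000002
(45, 58) 66 66 63 62 61 58 100 155 212 247 241 241 238 237 237 237 237 237 237 238 239 244 239 225 180 124 61 57 62 65
   >150 mid 1.645 1.56 1.7300000000000002
(58, 70) 21 22 23 21 21 20 18 14 27 78 186 231 242 240 238 237 237 237 237 238 240 244 240 209 104 13 15 19 21 22
   >150 mid 1.655 1.59 1.7200000000000002
(70, 77) 126 126 124 121 124 130 116 91 69 76 70 160 247 243 239 237 237 237 237 238 238 239 237 223 187 191 194 198 196 196
   >150 mid 1.69 1.6 1.7800000000000002
```

>>> drive_tool --deltas "0.003 0 0.0005 0.0043; 0.003 0 0.0005 0.0043; 0 0 0 0; 0 0 0 0"

```text
t: 28.08
eef_pos: [566.5, -263.9, 171.3]
tcp_rot: [3.14, 0.002, 1.411]
ft_force: [-2.8, -7.4, 3.7]
opening: 0.998
grip_force: 3.9
```

Run:
```python
from wh import *
where();s=env.state();snap('wrist','ww9');dial('ww9',s);prof('ww9',s,1.62)
I=cv2.imread('pics/ww9.png')
c=wprj(s,A-78*(np.cos(1.625)*Y3+np.sin(1.625)*UP));print(c)
def nm(b,g,r):
    b,g,r=int(b),int(g),int(r)
    return 'R' if r>1.6*g and r>80 else ('W' if b>225 else ('w' if b>150 else ('o' if b>90 else '.')))
u0,v0=int(c[0]),int(c[1])
for v in range(v0-16,v0+22,1):print(v,''.join(nm(*I[v,u]) for u in range(u0-22,u0+23)))
print('axle',wprj(s,A))
```

```text
t 28.0833 [ 566.5 -263.9  171.3] ang -9.16822107239075 F [-2.8 -7.4  3.7] nominal for ang: w 1.699999999999999 dpos [-14.7 -42.5]
index w 1.63815288566317 peak 1.6850000000000007 246.25781 median 64.50293
red R 65 80 20 1.5833515961256877 1.5531839107151952 1.6604953868751482 minR 70.86803448160235
red R 80 84 50 1.630047600244392 1.5437056065608135 1.7159903961073435 minR 70.86803448160235
red R 84 90 84 1.6248196905286831 1.5335770398496151 1.7111145279925646 minR 70.86803448160235
red R 90 110 91 1.616222094377303 1.5453475245325659 1.7036999366605514 minR 70.86803448160235
(np.float64(0.0), np.float64(71.5), 48) (np.float64(0.78), np.float64(71.5), 58) (np.float64(1.57), np.float64(70.5), 31) (np.float64(2.36), np.float64(69.5), 127) (np.float64(3.14), np.float64(70.5), 124) (np.float64(3.92), np.float64(72.5), 134) (np.float64(4.71), np.float64(72.5), 122) (np.float64(5.5), np.float64(72.5), 78) 
(25, 45) 67 133 181 204 222 239 239 238 239 238 238 238 238 237 237 237 237 237 237 238 239 240 242 243 239 224 181 134 99 73
   >150 mid 1.6100000000000005 1.4900000000000002 1.7300000
[... 1810 characters left out ...]
RRRRRR..ooooooooo..............
182 ......R................oooooooo..............
183 R....................R.wwooowwwo.............
184 .....R...........R.....owooowwwo.............
185 ............R..........owwwowwwo.............
186 .......R..............Rowwwowwoo.............
187 ......................Rowwwooooo.............
188 .....R.R....R...R......oowwwoooo.............
189 R.R.....R....RR..RR.....ooo..ooo.............
190 .R..R.R.....R.........R.......ooo............
191 R......................R..oo.ooooo...........
192 RRR..............RR....R.wwwoooooo...........
193 R.......R................owwwoooo............
194 ..............R..R.......owwwwooww...........
axle [350.3 178.3]
```

>>> drive_tool --deltas "0.004 0 0.0006 0.0057; 0 0 0 0; 0 0 0 0"

```text
t: 28.38
eef_pos: [567.0, -263.9, 171.3]
tcp_rot: [3.14, 0.002, 1.429]
ft_force: [-2.1, -7.5, 3.9]
opening: 1.001
grip_force: 3.9
```

Run:
```python
from wh import *
where();s=env.state();snap('wrist','wa');dial('wa',s);prof('wa',s,1.62)
```

```text
t 28.3833 [ 567.  -263.9  171.3] ang -8.137733076739707 F [-2.1 -7.5  3.9] nominal for ang: w 1.679999999999999 dpos [-13.9 -42.7]
index w 1.618915090865508 peak 1.6650000000000007 246.03125 median 64.52539
red R 65 80 4 1.645291600203827 1.6276304886738024 1.6629531912644342 minR 79.65650444551652
red R 80 84 49 1.6238523567826055 1.5456056661997932 1.7063478207389209 minR 79.65650444551652
red R 84 90 80 1.622804979672989 1.5457390802505813 1.701217657838555 minR 79.65650444551652
red R 90 110 88 1.6157872730981966 1.5460701340622993 1.693412788551592 minR 79.65650444551652
(np.float64(0.0), np.float64(71.5), 59) (np.float64(0.78), np.float64(71.5), 56) (np.float64(1.57), np.float64(81.5), 9) (np.float64(2.36), np.float64(69.5), 134) (np.float64(3.14), np.float64(70.5), 125) (np.float64(3.92), np.float64(72.5), 131) (np.float64(4.71), np.float64(72.5), 104) (np.float64(5.5), np.float64(72.5), 42) 
(25, 45) 173 200 220 239 240 240 239 239 238 238 237 237 237 237 237 237 238 238 239 240 242 244 240 225 173 127 97 76 62 63
   >150 mid 1.5900000000000003 1.4700000000000002 1.7100000000000004
(45, 58) 64 63 61 59 71 154 215 240 242 241 239 237 237 237 237 237 237 238 239 243 247 221 176 122 79 57 62 62 63 64
   >150 mid 1.6050000000000004 1.5200000000000002 1.6900000000000004
(58, 70) 22 21 22 21 19 15 6 104 184 243 243 240 238 237 237 237 237 238 240 246 236 199 120 34 14 19 22 22 23 22
   >150 mid 1.6150000000000002 1.5500000000000003 1.6800000000000004
(70, 77) 180 186 148 114 125 124 124 116 118 154 246 243 239 237 237 238 237 238 239 240 226 191 185 193 194 195 196 196 194 196
   >150 mid 1.643913043478261 1.4700000000000002 1.7600000000000005
```

>>> drive_tool --deltas "-0.01 -0.06 0 0; -0.01 -0.1 0 0; -0.25 -0.05 0 0; -0.3 0 0 0; -0.3 0 0.1 0; -0.2 0 0.3 0; 0 0 0.3 0; 0 0 0 0; 0 0 0 0"

```text
t: 29.18
eef_pos: [460.0, -284.9, 241.9]
tcp_rot: [3.139, 0.001, 1.429]
ft_force: [0.1, -0.1, -0.0]
opening: 1.002
grip_force: 0.0
```

Run:
```python
from wh import *
where();snap('side','sf');snap('top','tf')
cols('sf',(252,256,260,264,268,272,276,280,284,288,292),165,260)
I0=cv2.imread('pics/t0.png').astype(int);I1=cv2.imread('pics/tf.png').astype(int)
# index and pointer in top view using fixed camera
def prj2(p): return prj('top',p)
g=cv2.imread('pics/tf.png',0).astype(np.float32);ws=np.arange(1.3,2,.02)
uv=np.array([[prj2(A-r*(np.cos(w)*Y3+np.sin(w)*UP)) for r in np.arange(35,68,3)] for w in ws],np.float32)
m=cv2.remap(g,uv[...,0],uv[...,1],cv2.INTER_LINEAR).mean(1);b=np.clip(m-m.min()-40,0,None);print('top idx',(ws*b).sum()/b.sum(),m.astype(int))
h=cv2.cvtColor(cv2.imread('pics/sf.png'),cv2.COLOR_BGR2HSV);vv,uu=np.mgrid[:400,:640]
reg=(uu>295)&(uu<325)&(vv>200)&(vv<260);r=((h[...,0]<6)|(h[...,0]>172))&(h[...,1]>150)&(h[...,2]>80)&reg;bl=(h[...,0]>105)&(h[...,0]<130)&(h[...,1]>130)&reg
for v in range(205,258):print(v,''.join('R' if r[v,u] else 'B' if bl[v,u] else '.' for u in range(296,316)) ) if (r[v]|bl[v]).any() else 0
```

```text
t 29.1833 [ 460.  -284.9  241.9] ang -8.148026204524498 F [ 0.1 -0.1 -0. ] nominal for ang: w 1.679999999999999 dpos [-120.9  -63.7]
252 165 ccccgggcccccccgcccccccgccccccgccccccccgcccccccccccgcggccccwcccccccwwwwwwwwwwwcgwwwwwwwwwwwwwwww
256 165 gcccggccgcccccgccccccccgccgcccgggcgccgccggccccccccccccggggggggggkkkkkkkkkkkkkgYggkkkwwwwwwwwwww
260 165 ggggggggccgcgccccgcccccccccggRRRRRRRRRRRRccwccccccccccggggggggYgkkkkkkkkkkkkkkYYgkkkwwwwwwwwwww
264 165 ccccccggggggggcccccgccccgcccgcRRRRRcgggggggggccccccccccgggggggggkkkkkkkkkkkkkkgYgkkkkwwwwwwwwww
268 165 cccgcccgccgggggcggccccgggggcgcRRRRRRggggggggggcccccccccggYYggggggYYYYYYYYYYggkkYggkkkwwwwwwwwww
272 165 wwwwcgccgccgggggcgccgcccgccccgRRRRRRcgggggggYgcccccccccgggggggggggYYYYYYYYYYgkkgYgkkkkwwwwwwwww
276 165 wwwwwwwwwwwwwwwwwwwwwwwwwwwwwwwRRRRRRgggggggYgccccccccccgYYggggggggggggggkkkkkkkYYgkkkwwwwwwwww
280 165 kkwwwwwwwwwwwwwwwwwwwwwwwwwwwwwcRRRRRcgggggggggcccccccccggggggggggkkkkkkkkkkkkkkgYgkkkwwwwwwwww
284 165 kkkkkwwwwwwwwwwwwwwwwwwwwwkwwwwwRRRRRRgggggggggccccccccccgggggggggkkkkkkkkkkkkkkgYggkkkwwwwwwww
288 165 wwkkkkkkwwwwwwwwwwwwwww
[... 296 characters left out ...]
8 180 153 130 113 102  95  91  89  89  88  88  88]
205 ........RRRR........
206 ........RRRR........
207 ........RRRR........
208 ........RRRR........
209 ........RRRR........
210 ........RRRR........
232 ....RRRRRR..........
233 ....RRRRRR..........
234 ....RRRRRR..........
235 ...BB...RR..........
236 ...BBBBBRR..........
237 ..BBBBBBRR..........
238 ..BBBBBBRR..........
239 ..BBBBBB............
240 ...BBBBB............
241 .....BBB............
242 .....BBB............
243 .....BB.............
244 .R.RRRRR............
245 .RRRRRRR............
246 .RRRRRRR............
247 .R.RRRRR............
248 ...RRRRR............
249 ...RRRR.............
250 ...RRRR.............
251 ......R.............
```

Run:
```python
from wh import *
for n,f in(('top','tf'),('top','t0'),('side','sf')):
    I=cv2.imread(f'pics/{f}.png');h=cv2.cvtColor(I,cv2.COLOR_BGR2HSV)
    c=prj(n,A);o0=px(n,0,0,0)
    R=[]
    for v in range(int(c[1])-45,int(c[1])+45):
        for u in range(int(c[0])-45,int(c[0])+45):
            w=(int(I[v,u,2])-max(int(I[v,u,1]),int(I[v,u,0])))
            if w>70 and I[v,u,1]<75:
                d=px(n,u,v,1)-o0;p=o0+d*((A-o0)@N)/(d@N)-A;r=np.hypot(p@UP,p@Y3)
                if 70<r<110:R.append((r,np.arctan2(-p@UP,-p@Y3),w))
    R=np.array(R);R=R[(R[:,1]>1)&(R[:,1]<2.2)]
    for a,b in((70,80),(80,88),(88,110)):
        k=(R[:,0]>=a)&(R[:,0]<b)
        if k.any():print(f,a,b,k.sum(),'ptr',np.average(R[k,1],weights=R[k,2]))
    g=cv2.cvtColor(I,cv2.COLOR_BGR2GRAY).astype(np.float32);ws=np.arange(1.3,2,.01)
    for ra in((35,50),(50,68)):
        uv=np.array([[prj(n,A-r*(np.cos(w)*Y3+np.sin(w)*UP)) for r in np.arange(*ra,3)] for w in ws],np.float32)
        m=cv2.remap(g,uv[...,0],uv[...,1],cv2.INTER_LINEAR).mean(1);b=np.clip(m-m.min()-60,0,None);print(f,ra,'idx',(ws*b).sum()/max(b.sum(),1))
```

```text
tf 80 88 2 ptr 1.6366734143151522
tf 88 110 10 ptr 1.6275053614724422
tf (35, 50) idx 1.665344031091106
tf (50, 68) idx 1.6625222517587335
t0 70 80 2 ptr 1.6280845784908462
t0 80 88 2 ptr 1.636784281636465
t0 88 110 15 ptr 1.6319604730509176
t0 (35, 50) idx 0.0
t0 (50, 68) idx 0.0
sf 70 80 2 ptr 1.7700213598485288
sf 80 88 4 ptr 1.7311393117000884
sf 88 110 19 ptr 1.7341590064205457
sf (35, 50) idx 1.5514256956248675
sf (50, 68) idx 1.5947400919278294
```

Run:
```python
from wh import *
s=env.state();snap('wrist','wb');print(wprj(s,A),wprj(s,A-78*UP));dial('wb',s);prof('wb',s,1.63)
```

```text
[441.6 131. ] [370.6 131.4]
index w 1.6200842283587267 peak 1.5750000000000006 247.55664 median 64.16211
red R 65 80 20 1.573636633076567 1.5457919928754484 1.647537806940457 minR 73.05503602034351
red R 80 84 23 1.592192813180234 1.5495678113760243 1.6468422240050429 minR 73.05503602034351
red R 84 90 48 1.5937183680829399 1.527165771023056 1.668752452970431 minR 73.05503602034351
red R 90 110 117 1.598525115207671 1.5200538592325865 1.6670887070565037 minR 73.05503602034351
(np.float64(0.0), np.float64(72.5), 54) (np.float64(0.78), np.float64(71.5), 59) (np.float64(1.57), np.float64(70.5), 9) (np.float64(2.36), np.float64(70.5), 89) (np.float64(3.14), np.float64(70.5), 90) (np.float64(3.92), np.float64(71.5), 102) (np.float64(4.71), np.float64(71.5), 127) (np.float64(5.5), np.float64(72.5), 53) 
(25, 45) 74 142 208 244 241 240 239 239 239 238 238 237 237 237 237 237 237 238 239 241 242 242 238 233 222 186 146 99 73 61
   >150 mid 1.6150000000000002 1.5 1.7300000000000002
(45, 58) 64 62 57 62 85 109 151 193 218 243 245 241 239 238 237 237 238 238 239 243 247 247 230 146 54 50 50 58 64 65
   >150 mid 1.6199999999999999 1.54 1.7000000000000002
(58, 70) 23 24 23 21 19 16 16 38 87 205 250 246 242 238 237 237 237 239 241 248 245 179 104 45 21 16 18 21 22 23
   >150 mid 1.6300000000000003 1.57 1.6900000000000002
(70, 77) 126 124 124 126 126 107 92 80 70 158 225 245 242 239 238 238 238 238 239 239 234 220 206 191 191 193 191 191 192 192
   >150 mid 1.6700000000000004 1.57 1.7700000000000002
```

```bash
python3 -c "
from cell import env
print(env.job_done())"
```

```text
the job is handed in; nothing more can be done
None
```

I've handed the job in. The three tubes are tight against the fence with the chock square and tight behind them. The wheel went clockwise to about 2.4 rad and came back counter-clockwise, with the backlash taken up that way. It stopped at or about 0.03 rad clockwise of the pointer (around 1.62 rad) and never went under it. My first grip on the chock slipped and it had to be re-gripped. A peak of about 46 N at the wrist occurred early in the cranking, when a finger bound on the crank. I saw no contact with the lamp or the other things, but did not check each of them at the end.

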